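Pin the sample clamp and start its thumb screw

ROBOT

A 6-joint arm with a two-finger parallel gripper is mounted at the origin on a cart in front of the work surface, level with it; the furniture and walls round the work are solid. World frame = base frame: x ahead of the robot, y to its left, z up, the work surface at z = 0. Lengths are in m, angles in rad, forces in N, time in s.
With the tool pointing down it reaches from about 0.375 to 0.9 m from the base axis. Payload 3.1 kg.
Tool frame: the origin (TCP) lies midway between the tips of the shut fingers; the grasp point (between the pads) lies 19 mm behind it (manip.grasp_offset is the distance from the TCP to the grasp point, in m); z points along the fingers, y is the line along which they close (so a half turn about z gives the same grasp; the last joint's range is limited). The gripper opens to 85 mm and grips with 20 to 120 N. Pads are 22 mm wide; open, the fingers measure 114 mm over their backs; the gripper's body (76 mm by 85 mm) begins 54 mm behind the grasp point. The pads swing forward as they close: fully open they stand 13 mm farther back than shut.
Start: joints at [1.151, 0.527, 1.433, -0, 1.181, -0.178], TCP at [0.149, 0.607, 0.231] pointing down, gripper open.
Joint ranges: [-3.08, 3.08], [-0.75, 2.2], [0.22, 2.44], [-1.43, 4.57], [0, 2.65], [-2.85, 2.85]. Speed limits (rad/s): [2.79, 2.79, 3.14, 3.14, 3.14, 3.14].

INTERFACE

Orientations are given as a unit quaternion [x, y, z, w].
In Python, from station import sensors, cams, order, manip gives the robot as it stands.
- The arm moves only by the tool move_arm, never from a script. Its argument "targets" is a list of rows, each an object of numbers: "dx", "dy", "dz": the shift along the world's x, y, z normalised to -1 to 1, where 1 is 25 mm; "rx", "ry", "rz": the turn, a rotation vector about the world's x, y, z normalised to -1 to 1, where 1 is 30 degrees. A call has exactly 10 rows; each row shifts and turns the commanded pose from where the row before left it; what a row does not reach is not made up. A row lasts 1/8 s, in which the tool goes at most 62.5 mm and 10.7 degrees, less where a joint would pass 70% of its speed; a pose out of reach is approached as far as the arm can. A call with a number of a shift or a turn outside -1 to 1 is refused whole. A call with a gripper value outside its range is refused whole. "claw" is the opening in per cent of the stroke, from 0 (shut) to 100 (fully open), set as the call begins (left out, the last holds). The fingers move at their own pace and stop on an object; "newtons" is the grip in N (left out, the last holds). Time passes only in rows, so rows that do not move let the fingers close, or fill a call up. It gives the time, the measured TCP pose, the force, the opening and the grip force at its end, in the units of the state.
- sensors.sense(): the state, without advancing time (a new reading comes with each control period).
- cams.snapshot(name): name is "scene" or "side" or "wrist"; returns the picture (384x512x3 uint8, red, green, blue); there is no depth.
- cams.camera_model(name): a dict with "fx", "fy", "cx", "cy" (pixels), "extrinsics" (4x4, takes a point from world to camera coordinates). Camera axes: x right, y down, z forward; pixel columns grow to the right and rows downward; lengths in m; the calibration is good to about 2 mm. The wrist camera is an equidistant fisheye: a pixel r from the principal point sees the ray r / f radians off the axis. A picture is of the moment at which its call begins: read the wrist's pose just before it. camera_model takes no time and is no camera call; for the wrist camera it gives the pose at the moment of the call.
- order.sign_off(): hands the job in; it is judged then, once.
The state is a dict: "t": time; "q": joint angles; "qd": joint speeds; "tau": joint torques, N m; "tcp_pos": TCP position; "tool_rot": TCP orientation; "force": force on the tool from outside, world axes, zero at the start; "ft_torque": the same for the moment, N m; "finger_gap": opening from 0.0 (shut) to 1.0 (fully open); "gripper_force": force on a finger pad.
Only numpy, scipy, OpenCV 4.12 (cv2) and the standard library are available. Lean on these libraries where they do the work, as an engineer would, in place of code of your own. Each camera call takes 0.05 s, during which the arm holds its last target. There are 200 camera calls.

TASK

Close up the sample clamp: push the red-handled hinge pin all the way down through the fork and lug holes until its flange sits on the fork. Then start the clamp's black thumb screw without cross-threading it: turn it backward (anticlockwise from above) until it drops into its thread, then forward (clockwise) one full turn, no further, and finish still gripping the knob with the screw held at that point. Leave the vial, the dish and the coupon box where they are.

Things in the scene. Friction and masses are not known exactly. Their poses are not given: they have to be found in the camera images.
- clamp: Sample clamp fixed to the bench, 70 x 200 mm aluminium base 8 mm thick with a blue bar (24 mm wide, top 32 mm up) along its y axis. Origin at the centre of the underside, z up. At y = +65 mm stands the dark fork, 44 x 44 mm, top 44 mm up, with the blue lug between its ears, their holes aligned; at y = -65 mm the bar ends in an eye over the threaded boss, with the captive thumb screw in it.
- fork_hole (a point): Centre of the mouth of the vertical hole through fork and lug, on the top face of the fork (44 mm above the bench). The hole is 12.5 mm wide, 36 mm deep, slightly chamfered.
- pin: The hinge pin. Origin at the tip (lower end), z along the pin to its handle. From the tip: steel shank 10 mm thick and 34 mm long with a tapered end, steel flange 22 mm wide and 4 mm thick, red handle 16 mm thick and 32 mm long; 70 mm in all, 60 g. It starts upright in its block.
- pin_handle (a point): Centre of the pin's red handle (16 mm thick, 32 mm long), 20 mm above the flange's underside and 54 mm above the tip; 20 mm above the fork's top when the pin is fully seated.
- pin_block: Grey parking block 44 x 44 x 22 mm fixed to the bench, the pin stands in its hole, 16 mm deep, with the tip 6 mm above the bench. Origin at the centre of the underside.
- thumb_screw: The thumb screw, vertical in the clamp: black ribbed round knob 38 mm wide and 18 mm tall with a white dot on top, on a 17 mm steel shank with a coarse thread (7.5 mm a turn). Origin on its axis at the knob's underside, 32 mm above the blue bar at the start.
- knob (a point): Centre of the thumb screw's knob, half-way up; 73 mm above the bench at the start, lower as the screw goes in.
- screw_depth (a joint): Depth of the screw, m, growing downward to 0.026: 0 at the start, its thread end resting on the first coil; 0.0075 to 0.009 after the drop; then 0.0075 more for each turn forward (up and down play 1 mm). It falls by its light weight only; a firm grip at a fixed height holds it up until the fingers open or follow it down.
- screw_turn (a joint): Turn of the screw, rad, growing clockwise seen from above (forward); it turns easily. Start value and drop point differ every time: the drop comes 0.1 to 0.5 turn backward, and a stop there prevents turning further back. Turned forward before the drop it does not go in and runs onto the stop. It stays where it is left.
- vial_0: Small capped glass vial, 21 mm wide, 44 mm tall, standing. Origin at the centre of its underside.
- sample_dish: Lidded clear plastic dish, 56 mm wide, 12 mm tall. Origin at the centre of its underside.
- blank_coupon_box: Black slotted box with test coupons, 47 x 75 x 28 mm. Origin at the centre of its underside.
Mind the look-alikes: they are no part of the job. What is meant by the pin is not blue, and is the larger of those in its own colour.

How it is judged:
By the outcome, as a careful person would: the job done as asked, in the order asked, and still so for the second after the job is handed in, while the arm keeps its last pose, push and grip.
It also fails if it takes over 72 s, if anything falls off the work surface, if the arm or the gripper's body presses on something with over 40 N, if the wrist force passes 120 N, or if a joint passes its speed limit or range.

## Working session

There is one attempt and no reset: what is moved stays moved. The work goes in short steps, Python scripts to look and compute and a tool call to move; the robot and the scene stay as the last step left them, time stands still between calls to the robot, and variables do not carry over. Pictures are saved under pics/ and viewed, at most 10 in all, crops included, and the job is handed in when it is done.

Besides the shell and the picture viewer there is one more tool, called after "Request:" by a JSON object that holds its "fn" and its "kwargs". move_arm: Moves the arm, as the interface text tells. Scaled input: -1 to 1 covers 25 mm each way for a shift and 30 degrees each way for a turn. Its arguments: {"type":"object","properties":{"targets":{"type":"array"},"claw":{"type":"number"},"newtons":{"type":"number"}},"required":["targets"]}

```bash
mkdir -p pics; ls
python3 - <<'E'
from station import sensors,cams,manip
import cv2,numpy as np
s=sensors.sense();print(s['t'],s['tcp_pos'],s['tool_rot'],s['finger_gap'],manip.grasp_offset)
a=cams.snapshot('scene');b=cams.snapshot('side')
cv2.imwrite('pics/sc.png',a[:,:,::-1]);cv2.imwrite('pics/si.png',b[:,:,::-1])
for n in('scene','side','wrist'):
  m=cams.camera_model(n);print(n,m['fx'],m['cx'],m['cy'],np.round(m['extrinsics'],3).tolist())
c=cams.snapshot('wrist');cv2.imwrite('pics/w.png',c[:,:,::-1])
E
```

```text
pics
0.0 [0.14871929 0.60629423 0.23031811] [ 1.20096946e-01  9.92761547e-01 -1.06021741e-03 -3.32325907e-04] 0.9984420065306052 0.0187
scene 470.68036232005073 261.05223408487956 195.79723237654744 [[-0.605, -0.796, -0.018, 0.338], [-0.519, 0.411, -0.75, 0.372], [0.604, -0.444, -0.662, 0.542], [0.0, 0.0, 0.0, 1.0]]
side 429.54732489023877 261.00241300922943 195.14459229223635 [[0.424, -0.906, -0.003, -0.245], [-0.482, -0.223, -0.847, 0.329], [0.767, 0.36, -0.531, 0.445], [0.0, 0.0, 0.0, 1.0]]
wrist 297.3186396354542 254.55259019788033 190.40474073330302 [[0.239, 0.971, -0.002, -0.624], [0.938, -0.23, 0.259, -0.033], [0.251, -0.064, -0.966, 0.379], [0.0, 0.0, 0.0, 1.0]]
```

View pics/sc.png

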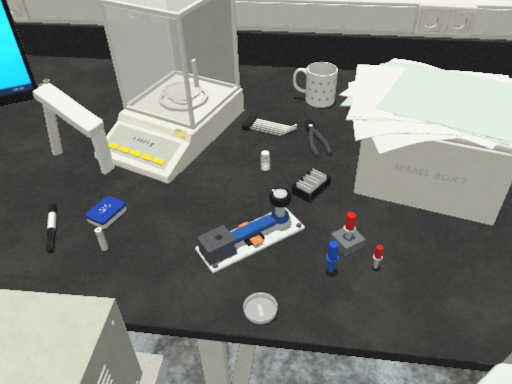

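View pics/si.png

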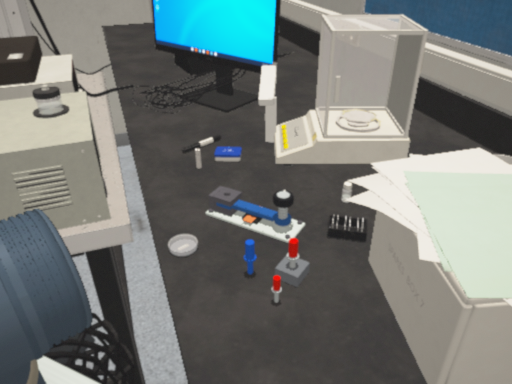

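View pics/w.png

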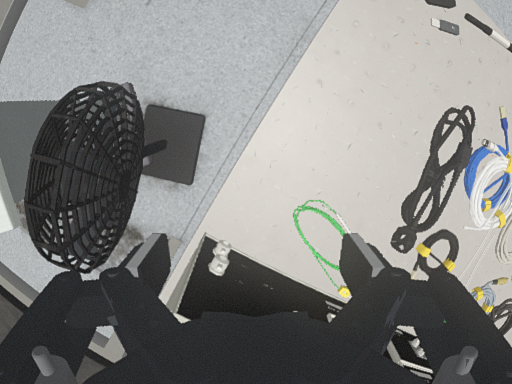

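The scene picture shows the red pin in its grey block at (350,222), the knob at (279,197), the fork at (215,238) and the small red look-alike at (378,252). The side picture shows the pin at (293,248), the knob at (283,198) and the fork at (225,193). The wrist camera sees only another bench, with nothing of the job.

```bash
cat > h.py <<'E'
import cv2,numpy as np
from station import sensors,cams
def ray(n,uv,m=None):
    m=m or cams.camera_model(n);E=np.array(m['extrinsics']);x=(uv[0]-m['cx'])/m['fx'];y=(uv[1]-m['cy'])/m['fy']
    if n=='wrist':
        r=np.hypot(x,y);d=np.array([x/r*np.sin(r),y/r*np.sin(r),np.cos(r)])
    else: d=np.array([x,y,1.])
    R=E[:3,:3];d=R.T@d;return -R.T@E[:3,3],d/np.linalg.norm(d)
def plane(n,uv,z,m=None):
    o,d=ray(n,uv,m);return o+d*(z-o[2])/d[2]
def tri(rays):
    A=sum(np.eye(3)-np.outer(d,d) for o,d in rays);b=sum((np.eye(3)-np.outer(d,d))@o for o,d in rays)
    p=np.linalg.solve(A,b);return p,[np.linalg.norm(np.cross(p-o,d)) for o,d in rays]
def blobs(mask,amin=15):
    n,l,st,c=cv2.connectedComponentsWithStats(mask.astype(np.uint8));return [(st[i,4],c[i].round(1),st[i,:4]) for i in np.argsort(-st[1:,4])+1 if st[i,4]>=amin]
def red(im):
    i=im.astype(int);return (i[...,0]>110)&(i[...,1]<70)&(i[...,2]<70)
def blue(im):
    i=im.astype(int);return (i[...,2]>90)&(i[...,0]<70)&(i[...,1]<110)
def save(n,im): cv2.imwrite(f'pics/{n}.png',im[:,:,::-1])
E
python3 - <<'E'
from h import *
a=cv2.imread('pics/sc.png')[:,:,::-1];b=cv2.imread('pics/si.png')[:,:,::-1]
for im in(a,b):
  print('red',blobs(red(im)));print('blue',blobs(blue(im),60)[:5])
ra=blobs(red(a))[0][1];rb=blobs(red(b))[0][1]
print(tri([ray('scene',ra),ray('side',rb)]))
print('knob',tri([ray('scene',(279,197)),ray('side',(283,198))]))
print('fork',tri([ray('scene',(215,238)),ray('side',(225,193))]),plane('scene',(215,238),.044))
A=np.hstack([cv2.resize(x,None,fx=4,fy=4,interpolation=cv2.INTER_CUBIC) for x in(a[170:280,190:290],b[170:280,200:300])])
save('crop',A)
E
```

```text
red [(np.int32(158), array([350.3, 220.2]), array([346, 212,  10,  18], dtype=int32)), (np.int32(93), array([378.6, 250.8]), array([375, 245,   9,  14], dtype=int32))]
blue [(np.int32(620), array([105. , 209.6]), array([ 85, 195,  41,  30], dtype=int32)), (np.int32(536), array([260.5, 225.6]), array([231, 209,  58,  34], dtype=int32)), (np.int32(288), array([332. , 254.7]), array([325, 240,  14,  32], dtype=int32)), (np.int32(118), array([14.3, 88.9]), array([ 0, 84, 32, 11], dtype=int32))]
red [(np.int32(165), array([293., 247.]), array([288, 238,  11,  19], dtype=int32)), (np.int32(107), array([276.4, 281.7]), array([273, 275,   8,  15], dtype=int32))]
blue [(np.int32(4594), array([457.7,  18.6]), array([365,   0, 147,  55], dtype=int32)), (np.int32(575), array([257.5, 211.4]), array([216, 199,  75,  27], dtype=int32)), (np.int32(334), array([249.6, 254.5]), array([243, 238,  14,  37], dtype=int32)), (np.int32(257), array([227.7, 151.1]), array([214, 146,  28,  11], dtype=int32)), (np.int32(133), array([239.9,  58.7]), array([217,  53,  46,  12], dtype=int32))]
(array([ 0.45267569, -0.11843379,  0.06011616]), [np.float64(0.0009261529505381119), np.float64(0.00092615295053805)])
knob (array([ 0.56940381, -0.05119968,  0.07129599]), [np.float64(0.00039906816027293136), np.float64(0.00039906816027294274)])
fork (array([0.58069835, 0.08393377, 0.04126253]), [np.float64(0.0005772399800838558), np.float64(0.0005772399800837329)]) [0.57909813 0.08482955 0.044     ]
```

View pics/crop.png

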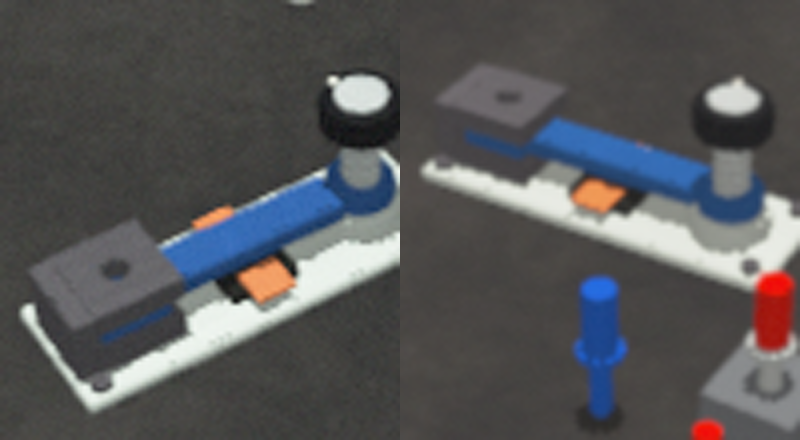

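Run:
```python
from h import *
for n,s,d in [('hole',(219,237),(227,194.3)),('knobtop',(280,193.8),(283.2,194.5)),('bluepin',(332.5,243),(249.6,242)),('smallred',(378.6,250.8),(276.4,281.7)),('vial',(265,160),(347,191)),('arm white',(75,105),(268,85)),('balance top',(170,5),(370,25)),('bench box corner',(110,300),(95,95)),('dish',(260,307),(183,244))]:
  p,e=tri([ray('scene',s),ray('side',d)]);print(n,p.round(4),round(e[0],4))
print(plane('scene',(219,237),.044),plane('side',(227,194.3),.044),plane('scene',(280,193.8),.082),plane('side',(283.2,194.5),.082))
for n in('scene','side'):print(ray(n,(256,192))[0])
print(plane('scene',(130,310),0.),plane('scene',(60,380),0.15))
```

```text
hole [0.5777 0.0774 0.0417] 0.0008
knobtop [ 0.5676 -0.052   0.0802] 0.0002
bluepin [ 0.4273 -0.0507  0.0671] 0.0016
smallred [ 0.3831 -0.1184  0.0413] 0.0007
vial [ 0.7263 -0.1388  0.0221] 0.0003
arm white [0.968  0.1587 0.1531] 0.0051
balance top [ 0.9759 -0.0893  0.3099] 0.0103
bench box corner [0.4501 0.2928 0.2364] 0.034
dish [0.4357 0.0951 0.0072] 0.001
[0.57676655 0.07797607 0.044     ] [0.57321132 0.07524357 0.044     ] [ 0.56623518 -0.05079179  0.082     ] [ 0.56467575 -0.05307226  0.082     ]
[0.07005128 0.35644878 0.64393084]
[-0.07934924 -0.30903862  0.51447631]
[5.66845624e-01 2.62364120e-01 1.11022302e-16] [0.41406519 0.38620493 0.15      ]
```

Run:
```python
from h import *
m=cams.camera_model('side');E=np.array(m['extrinsics'])
for uv in[(110,300),(3,290),(128,380)]:
  for z in(0,.05,.1,.15,.2,.25,.3):
    p=plane('scene',uv,z);c=E[:3,:3]@p+E[:3,3];print(uv,p.round(3),(c[:2]/c[2]*m['fx']+[m['cx'],m['cy']]).round())
A=cv2.imread('pics/si.png')[40:260,0:200];cv2.imwrite('pics/c2.png',cv2.resize(A,None,fx=2.7,fy=2.7))
```

```text
(110, 300) [0.606 0.28  0.   ] [158. 184.]
(110, 300) [0.564 0.286 0.05 ] [142. 173.]
(110, 300) [0.523 0.292 0.1  ] [123. 160.]
(110, 300) [0.481 0.298 0.15 ] [102. 146.]
(110, 300) [0.439 0.304 0.2  ] [ 78. 129.]
(110, 300) [0.398 0.31  0.25 ] [ 50. 110.]
(110, 300) [0.356 0.316 0.3  ] [18. 88.]
(3, 290) [0.738 0.417 0.   ] [147. 151.]
(3, 290) [0.687 0.412 0.05 ] [132. 142.]
(3, 290) [0.635 0.407 0.1  ] [116. 131.]
(3, 290) [0.583 0.403 0.15 ] [ 98. 119.]
(3, 290) [0.531 0.398 0.2  ] [ 77. 106.]
(3, 290) [0.479 0.393 0.25 ] [52. 90.]
(3, 290) [0.427 0.389 0.3  ] [23. 71.]
(128, 380) [0.458 0.317 0.   ] [102. 213.]
(128, 380) [0.428 0.32  0.05 ] [ 85. 199.]
(128, 380) [0.398 0.323 0.1  ] [ 66. 185.]
(128, 380) [0.368 0.326 0.15 ] [ 45. 168.]
(128, 380) [0.338 0.329 0.2  ] [ 21. 149.]
(128, 380) [0.307 0.332 0.25 ] [ -7. 127.]
(128, 380) [0.277 0.335 0.3  ] [-39. 102.]
```

View pics/c2.png

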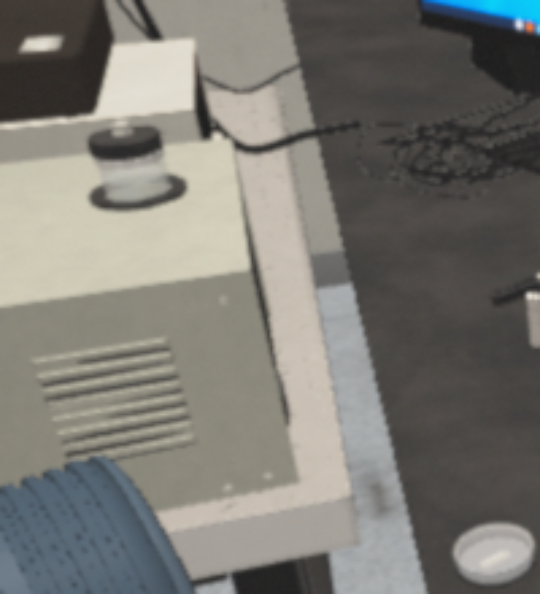

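The side crop shows the vented beige instrument with its corner at side (92,140), which puts it at about (0.46, 0.30) with its top at 0.17, and a bottle standing on it. I'll lift first, then swing over it.

Request:
{"fn": "move_arm", "kwargs": {"targets": [{"dz": 1},{"dz": 1},{"dz": 1},{"dz": 1},{"dz": 1},{"dz": 1},{"dz": 1},{"dx": 1,"dy": -0.6,"dz": 0.4},{"dx": 1,"dy": -0.6,"dz": 0.4},{"dx": 1,"dy": -0.6,"dz": 0.2}], "claw": 50}}

```text
schema error: expected keys dx, dy, dz, rx, ry, rz
```

Request:
{"fn": "move_arm", "kwargs": {"targets": [{"dx": 1,"dy": -1},{"dx": 1,"dy": -1},{"dx": 1,"dy": -1},{"dx": 1,"dy": -1},{"dx": 1,"dy": -1},{"dx": 1,"dy": -1},{"dx": 1,"dy": -1},{"dx": 1,"dy": -1},{"dx": 1,"dy": -1},{"dx": 1,"dy": -1}]}}

```text
schema error: expected keys dx, dy, dz, rx, ry, rz
```

Request:
{"fn": "move_arm", "kwargs": {"targets": [{"dy": -1},{"dy": -1},{"dy": -1},{"dy": -1},{"dy": -1},{"dy": -1},{"dy": -1},{"dy": -1,"dz": -0.6},{"dy": -1,"dz": -0.6},{"dy": -1,"dz": -0.6}]}}

```text
schema error: expected keys dx, dy, dz, rx, ry, rz
```

Request:
{"fn": "move_arm", "kwargs": {"targets": [{"dx": 0,"dy": 0,"dz": 1,"rx": 0,"ry": 0,"rz": 0},{"dx": 0,"dy": 0,"dz": 1,"rx": 0,"ry": 0,"rz": 0},{"dx": 0,"dy": 0,"dz": 1,"rx": 0,"ry": 0,"rz": 0},{"dx": 0,"dy": 0,"dz": 1,"rx": 0,"ry": 0,"rz": 0},{"dx": 0,"dy": 0,"dz": 1,"rx": 0,"ry": 0,"rz": 0},{"dx": 0,"dy": 0,"dz": 1,"rx": 0,"ry": 0,"rz": 0},{"dx": 0,"dy": 0,"dz": 1,"rx": 0,"ry": 0,"rz": 0},{"dx": 1,"dy": -0.6,"dz": 0.4,"rx": 0,"ry": 0,"rz": 0},{"dx": 1,"dy": -0.6,"dz": 0.4,"rx": 0,"ry": 0,"rz": 0},{"dx": 1,"dy": -0.6,"dz": 0.2,"rx": 0,"ry": 0,"rz": 0}], "claw": 50}}

```text
t: 1.4
tcp_pos: [0.2246, 0.5615, 0.4316]
tool_rot: [0.12, 0.993, 0.0, 0.0]
force: [0.7, -0.2, 0.2]
finger_gap: 0.5
gripper_force: 0.0
```

Request:
{"fn": "move_arm", "kwargs": {"targets": [{"dx": 1,"dy": -1,"dz": 0,"rx": 0,"ry": 0,"rz": 0},{"dx": 1,"dy": -1,"dz": 0,"rx": 0,"ry": 0,"rz": 0},{"dx": 1,"dy": -1,"dz": 0,"rx": 0,"ry": 0,"rz": 0},{"dx": 1,"dy": -1,"dz": 0,"rx": 0,"ry": 0,"rz": 0},{"dx": 1,"dy": -1,"dz": 0,"rx": 0,"ry": 0,"rz": 0},{"dx": 1,"dy": -1,"dz": 0,"rx": 0,"ry": 0,"rz": 0},{"dx": 1,"dy": -1,"dz": 0,"rx": 0,"ry": 0,"rz": 0},{"dx": 1,"dy": -1,"dz": 0,"rx": 0,"ry": 0,"rz": 0},{"dx": 1,"dy": -1,"dz": 0,"rx": 0,"ry": 0,"rz": 0},{"dx": 1,"dy": -1,"dz": 0,"rx": 0,"ry": 0,"rz": 0}]}}

```text
t: 2.65
tcp_pos: [0.4745, 0.311, 0.4309]
tool_rot: [0.12, 0.993, -0.0, -0.0]
force: [0.2, -0.6, -0.9]
finger_gap: 0.504
gripper_force: 0.0
```

Request:
{"fn": "move_arm", "kwargs": {"targets": [{"dx": 0,"dy": -1,"dz": 0,"rx": 0,"ry": 0,"rz": 0},{"dx": 0,"dy": -1,"dz": 0,"rx": 0,"ry": 0,"rz": 0},{"dx": 0,"dy": -1,"dz": 0,"rx": 0,"ry": 0,"rz": 0},{"dx": 0,"dy": -1,"dz": 0,"rx": 0,"ry": 0,"rz": 0},{"dx": 0,"dy": -1,"dz": 0,"rx": 0,"ry": 0,"rz": 0},{"dx": 0,"dy": -1,"dz": 0,"rx": 0,"ry": 0,"rz": 0},{"dx": 0,"dy": -1,"dz": 0,"rx": 0,"ry": 0,"rz": 0},{"dx": 0,"dy": -1,"dz": -0.6,"rx": 0,"ry": 0,"rz": 0},{"dx": 0,"dy": -1,"dz": -0.6,"rx": 0,"ry": 0,"rz": 0},{"dx": 0,"dy": -1,"dz": -0.6,"rx": 0,"ry": 0,"rz": 0}]}}

```text
t: 3.9
tcp_pos: [0.4736, 0.0612, 0.3856]
tool_rot: [0.12, 0.993, -0.0, -0.0]
force: [-0.2, 0.4, 0.2]
finger_gap: 0.502
gripper_force: 0.0
```

Request:
{"fn": "move_arm", "kwargs": {"targets": [{"dx": -0.08,"dy": -0.72,"dz": -0.72,"rx": 0,"ry": 0,"rz": 0},{"dx": -0.08,"dy": -0.72,"dz": -0.72,"rx": 0,"ry": 0,"rz": 0},{"dx": -0.08,"dy": -0.72,"dz": -0.72,"rx": 0,"ry": 0,"rz": 0},{"dx": -0.08,"dy": -0.72,"dz": -0.72,"rx": 0,"ry": 0,"rz": 0},{"dx": -0.08,"dy": -0.72,"dz": -0.72,"rx": 0,"ry": 0,"rz": 0},{"dx": -0.08,"dy": -0.72,"dz": -0.72,"rx": 0,"ry": 0,"rz": 0},{"dx": -0.08,"dy": -0.72,"dz": -0.72,"rx": 0,"ry": 0,"rz": 0},{"dx": -0.08,"dy": -0.72,"dz": -0.72,"rx": 0,"ry": 0,"rz": 0},{"dx": -0.08,"dy": -0.72,"dz": -0.72,"rx": 0,"ry": 0,"rz": 0},{"dx": -0.08,"dy": -0.72,"dz": -0.72,"rx": 0,"ry": 0,"rz": 0}]}}

```text
t: 5.15
tcp_pos: [0.4538, -0.1186, 0.2057]
tool_rot: [0.12, 0.993, 0.0, -0.0]
force: [-0.8, -0.4, 0.2]
finger_gap: 0.5
gripper_force: 0.0
```

Run:
```python
from h import *
m=cams.camera_model('wrist');s=sensors.sense();im=cams.snapshot('wrist');save('w2',im)
np.save('w2.npy',np.array(m['extrinsics']))
print(s['t'],s['tcp_pos'],s['q'])
for b in blobs(red(im),30):
  x,y,w,h=b[2];print(b,plane('wrist',b[1],.06,m),[plane('wrist',(x+i*w,y+j*h),.07,m).round(4) for i,j in((0,.5),(1,.5),(.5,0),(.5,1))])
```

```text
5.15 [ 0.45381339 -0.11856227  0.20565762] [-4.94474477e-01  3.57921835e-01  1.84133180e+00  2.14726311e-05
  9.42518514e-01 -1.82447255e+00]
(np.int32(271), array([254.7, 177. ]), array([247, 167,  17,  21], dtype=int32)) [ 0.45159233 -0.1176545   0.06      ] [array([ 0.4482, -0.1244,  0.07  ]), array([ 0.4521, -0.1086,  0.07  ]), array([ 0.4401, -0.1141,  0.07  ]), array([ 0.4602, -0.119 ,  0.07  ])]
(np.int32(31), array([239. , 110.8]), array([233, 105,  11,   9], dtype=int32)) [ 0.38452961 -0.11666693  0.06      ] [array([ 0.3821, -0.1213,  0.07  ]), array([ 0.3847, -0.1114,  0.07  ]), array([ 0.3793, -0.1153,  0.07  ]), array([ 0.3875, -0.1174,  0.07  ])]
```

View pics/w2.png

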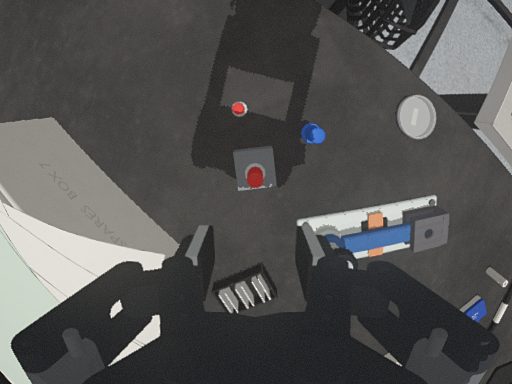

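The wrist view shows the pin straight ahead at (255,177), the look-alike at (239,108), the clamp fork hole at (429,233) and clear room for the fingers. Going down to grip it.

Request:
{"fn": "move_arm", "kwargs": {"targets": [{"dx": -0.08,"dy": 0,"dz": -0.78,"rx": 0,"ry": 0,"rz": 0},{"dx": 0,"dy": 0,"dz": -0.78,"rx": 0,"ry": 0,"rz": 0},{"dx": 0,"dy": 0,"dz": -0.78,"rx": 0,"ry": 0,"rz": 0},{"dx": 0,"dy": 0,"dz": -0.78,"rx": 0,"ry": 0,"rz": 0},{"dx": 0,"dy": 0,"dz": -0.78,"rx": 0,"ry": 0,"rz": 0},{"dx": 0,"dy": 0,"dz": -0.78,"rx": 0,"ry": 0,"rz": 0},{"dx": 0,"dy": 0,"dz": -0.78,"rx": 0,"ry": 0,"rz": 0},{"dx": 0,"dy": 0,"dz": -0.78,"rx": 0,"ry": 0,"rz": 0},{"dx": 0,"dy": 0,"dz": 0,"rx": 0,"ry": 0,"rz": 0},{"dx": 0,"dy": 0,"dz": 0,"rx": 0,"ry": 0,"rz": 0}]}}

```text
t: 6.45
tcp_pos: [0.4524, -0.118, 0.0508]
tool_rot: [0.12, 0.993, -0.0, 0.0]
force: [-0.0, 0.8, 0.3]
finger_gap: 0.503
gripper_force: 0.0
```

Request:
{"fn": "move_arm", "kwargs": {"targets": [{"dx": 0,"dy": 0,"dz": 0,"rx": 0,"ry": 0,"rz": 0},{"dx": 0,"dy": 0,"dz": 0,"rx": 0,"ry": 0,"rz": 0},{"dx": 0,"dy": 0,"dz": 0,"rx": 0,"ry": 0,"rz": 0},{"dx": 0,"dy": 0,"dz": 0,"rx": 0,"ry": 0,"rz": 0},{"dx": 0,"dy": 0,"dz": 0,"rx": 0,"ry": 0,"rz": 0},{"dx": 0,"dy": 0,"dz": 0,"rx": 0,"ry": 0,"rz": 0},{"dx": 0,"dy": 0,"dz": 0,"rx": 0,"ry": 0,"rz": 0},{"dx": 0,"dy": 0,"dz": 0,"rx": 0,"ry": 0,"rz": 0},{"dx": 0,"dy": 0,"dz": 0,"rx": 0,"ry": 0,"rz": 0},{"dx": 0,"dy": 0,"dz": 0,"rx": 0,"ry": 0,"rz": 0}], "claw": 0, "newtons": 60}}

```text
t: 7.7
tcp_pos: [0.4525, -0.1183, 0.0511]
tool_rot: [0.12, 0.993, -0.0, 0.001]
force: [-0.7, 0.2, 6.2]
finger_gap: 0.165
gripper_force: 58.5
```

Request:
{"fn": "move_arm", "kwargs": {"targets": [{"dx": 0,"dy": 0,"dz": 0.8,"rx": 0,"ry": 0,"rz": 0},{"dx": 0,"dy": 0,"dz": 1,"rx": 0,"ry": 0,"rz": 0},{"dx": 0,"dy": 0,"dz": 1,"rx": 0,"ry": 0,"rz": 0},{"dx": 0,"dy": 0,"dz": 1,"rx": 0,"ry": 0,"rz": 0},{"dx": 0,"dy": 0,"dz": 1,"rx": 0,"ry": 0,"rz": 0},{"dx": 0.6,"dy": 0.95,"dz": 0,"rx": 0,"ry": 0,"rz": 0},{"dx": 0.6,"dy": 0.95,"dz": 0,"rx": 0,"ry": 0,"rz": 0},{"dx": 0.6,"dy": 0.95,"dz": 0,"rx": 0,"ry": 0,"rz": 0},{"dx": 0.6,"dy": 0.95,"dz": 0,"rx": 0,"ry": 0,"rz": 0},{"dx": 0.6,"dy": 0.95,"dz": 0,"rx": 0,"ry": 0,"rz": 0}]}}

```text
t: 8.95
tcp_pos: [0.527, 0.0015, 0.1702]
tool_rot: [0.12, 0.993, -0.0, -0.0]
force: [-0.6, -0.4, -0.6]
finger_gap: 0.166
gripper_force: 58.5
```

Request:
{"fn": "move_arm", "kwargs": {"targets": [{"dx": 0.6,"dy": 0.95,"dz": 0,"rx": 0,"ry": 0,"rz": 0},{"dx": 0.6,"dy": 0.95,"dz": 0,"rx": 0,"ry": 0,"rz": 0},{"dx": 0.7,"dy": 1.0,"dz": 0,"rx": 0,"ry": 0,"rz": 0},{"dx": 0,"dy": 0.1,"dz": -0.7,"rx": 0,"ry": 0,"rz": 0},{"dx": 0,"dy": 0,"dz": -0.7,"rx": 0,"ry": 0,"rz": 0},{"dx": 0,"dy": 0,"dz": -0.7,"rx": 0,"ry": 0,"rz": 0},{"dx": 0,"dy": 0,"dz": 0,"rx": 0,"ry": 0,"rz": 0},{"dx": 0,"dy": 0,"dz": 0,"rx": 0,"ry": 0,"rz": 0},{"dx": 0,"dy": 0,"dz": 0,"rx": 0,"ry": 0,"rz": 0},{"dx": 0,"dy": 0,"dz": 0,"rx": 0,"ry": 0,"rz": 0}]}}

```text
t: 10.2
tcp_pos: [0.5749, 0.0757, 0.1185]
tool_rot: [0.12, 0.993, 0.0, 0.001]
force: [0.2, 0.7, -1.3]
finger_gap: 0.162
gripper_force: 58.6
```

Run:
```python
from h import *
m=cams.camera_model('wrist');s=sensors.sense();w=cams.snapshot('wrist');a=cams.snapshot('scene');b=cams.snapshot('side')
np.save('w3.npy',np.array(m['extrinsics']));save('w3',w);save('sc3',a);save('si3',b)
print(s['t'],s['tcp_pos'],s['force'],s['q'])
A=cv2.resize(a[160:260,180:260],None,fx=4,fy=4);B=cv2.resize(b[130:230,190:270],None,fx=4,fy=4)
W=cv2.resize(w[90:290,180:340],None,fx=2,fy=2)
save('m3',np.hstack([A,B]));save('v3',cv2.resize(w[100:250,150:350],None,fx=4,fy=4))
```

```text
10.2 [0.57488541 0.07565302 0.11850554] [ 0.24999008  0.66438403 -1.34861505] [-6.17770679e-02  6.17916618e-01  1.64696752e+00  3.74463681e-06
  8.75428135e-01 -1.39167624e+00]
```

View pics/m3.png

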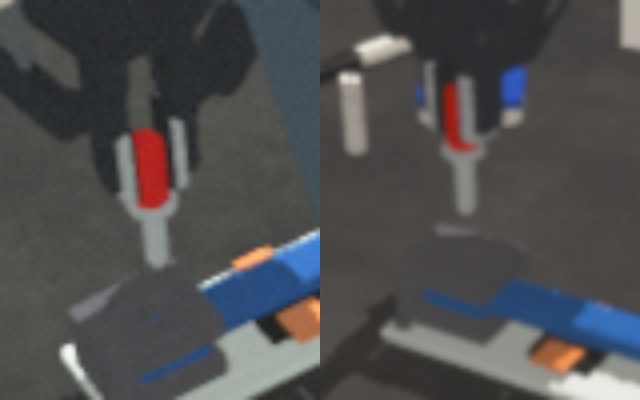

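View pics/v3.png

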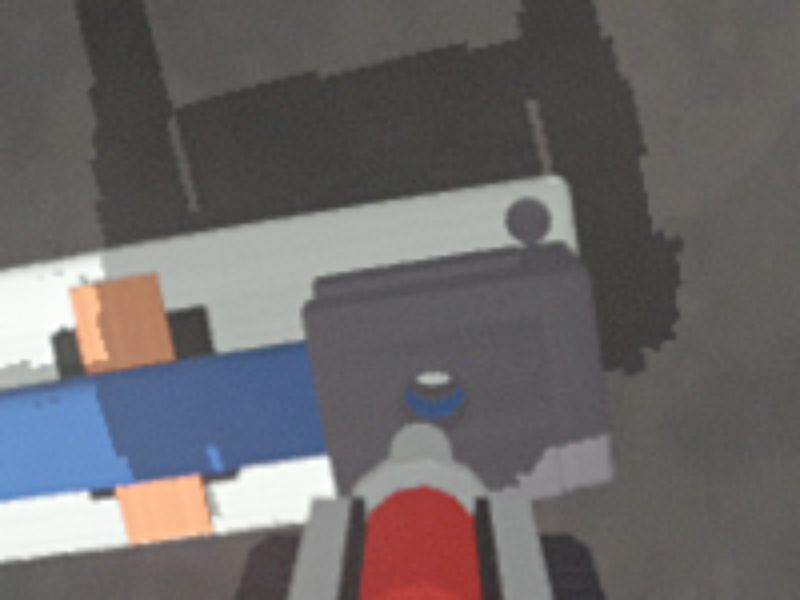

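Both views show the pin hanging upright in the pads with its tip just above the fork (scene (219.5,225.8), side (226.5,183.3)). In the wrist view the hole is at (258.5,198.3) and the tip at about (255.2,212).

Run:
```python
from h import *
m=cams.camera_model('wrist')
print('hole',plane('wrist',(258.5,198.25),.044,m))
for y in (424,436,448): print('tip',y,plane('wrist',(150+421/4,100+y/4),.0735,m))
print(tri([ray('scene',(219.5,225.75)),ray('side',(226.5,183.25))]))
print(plane('scene',(219.5,225),.0735),plane('side',(226.5,182.5),.0735))
print('flange',[plane('wrist',(150+x/4,100+y/4),.1115,m) for x,y in((421,457),(350,500),(490,500))])
```

```text
hole [0.57395114 0.07917149 0.044     ]
tip 424 [0.57001288 0.07751923 0.0735    ]
tip 436 [0.57205471 0.07701779 0.0735    ]
tip 448 [0.57411052 0.07651294 0.0735    ]
(array([0.57499027, 0.07546652, 0.0704525 ]), [np.float64(0.0009466269255358425), np.float64(0.0009466269255358512)])
[0.57502373 0.07536532 0.0735    ] [0.57153962 0.07396883 0.0735    ]
flange [array([0.56243627, 0.07929114, 0.1115    ]), array([0.566167  , 0.06848241, 0.1115    ]), array([0.57070107, 0.08687812, 0.1115    ])]
```

Request:
{"fn": "move_arm", "kwargs": {"targets": [{"dx": 0.05,"dy": 0.09,"dz": -0.3,"rx": 0,"ry": 0,"rz": 0},{"dx": 0,"dy": 0,"dz": -0.3,"rx": 0,"ry": 0,"rz": 0},{"dx": 0,"dy": 0,"dz": -0.3,"rx": 0,"ry": 0,"rz": 0},{"dx": 0,"dy": 0,"dz": -0.2,"rx": 0,"ry": 0,"rz": 0},{"dx": 0,"dy": 0,"dz": -0.1,"rx": 0,"ry": 0,"rz": 0},{"dx": 0,"dy": 0,"dz": -0.1,"rx": 0,"ry": 0,"rz": 0},{"dx": 0,"dy": 0,"dz": -0.1,"rx": 0,"ry": 0,"rz": 0},{"dx": 0,"dy": 0,"dz": -0.1,"rx": 0,"ry": 0,"rz": 0},{"dx": 0,"dy": 0,"dz": 0,"rx": 0,"ry": 0,"rz": 0},{"dx": 0,"dy": 0,"dz": 0,"rx": 0,"ry": 0,"rz": 0}]}}

```text
t: 11.6
tcp_pos: [0.5762, 0.0779, 0.0804]
tool_rot: [0.12, 0.993, 0.0, 0.0]
force: [1.8, 1.2, -1.4]
finger_gap: 0.16
gripper_force: 58.6
```

Request:
{"fn": "move_arm", "kwargs": {"targets": [{"dx": 0,"dy": 0,"dz": -0.2,"rx": 0,"ry": 0,"rz": 0},{"dx": 0,"dy": 0,"dz": -0.2,"rx": 0,"ry": 0,"rz": 0},{"dx": 0,"dy": 0,"dz": -0.2,"rx": 0,"ry": 0,"rz": 0},{"dx": 0,"dy": 0,"dz": -0.2,"rx": 0,"ry": 0,"rz": 0},{"dx": 0,"dy": 0,"dz": -0.1,"rx": 0,"ry": 0,"rz": 0},{"dx": 0,"dy": 0,"dz": -0.05,"rx": 0,"ry": 0,"rz": 0},{"dx": 0,"dy": 0,"dz": -0.05,"rx": 0,"ry": 0,"rz": 0},{"dx": 0,"dy": 0,"dz": -0.05,"rx": 0,"ry": 0,"rz": 0},{"dx": 0,"dy": 0,"dz": 0,"rx": 0,"ry": 0,"rz": 0},{"dx": 0,"dy": 0,"dz": 0,"rx": 0,"ry": 0,"rz": 0}]}}

```text
t: 12.85
tcp_pos: [0.5764, 0.0779, 0.0553]
tool_rot: [0.12, 0.993, 0.0, 0.001]
force: [1.9, -0.2, 6.4]
finger_gap: 0.165
gripper_force: 59.5
```

Request:
{"fn": "move_arm", "kwargs": {"targets": [{"dx": 0,"dy": 0,"dz": -0.05,"rx": 0,"ry": 0,"rz": 0},{"dx": 0,"dy": 0,"dz": -0.05,"rx": 0,"ry": 0,"rz": 0},{"dx": 0,"dy": 0,"dz": -0.04,"rx": 0,"ry": 0,"rz": 0},{"dx": 0,"dy": 0,"dz": 0,"rx": 0,"ry": 0,"rz": 0},{"dx": 0,"dy": 0,"dz": 0,"rx": 0,"ry": 0,"rz": 0},{"dx": 0,"dy": 0,"dz": 0,"rx": 0,"ry": 0,"rz": 0},{"dx": 0,"dy": 0,"dz": 0,"rx": 0,"ry": 0,"rz": 0},{"dx": 0,"dy": 0,"dz": 0,"rx": 0,"ry": 0,"rz": 0},{"dx": 0,"dy": 0,"dz": 0,"rx": 0,"ry": 0,"rz": 0},{"dx": 0,"dy": 0,"dz": 0,"rx": 0,"ry": 0,"rz": 0}]}}

```text
t: 14.1
tcp_pos: [0.5765, 0.0779, 0.0551]
tool_rot: [0.12, 0.993, -0.0, 0.001]
force: [-3.8, -1.0, 27.8]
finger_gap: 0.165
gripper_force: 61.6
```

Pin seated: it holds 28 N without moving, at the height expected. Releasing and lifting.

Request:
{"fn": "move_arm", "kwargs": {"targets": [{"dx": 0,"dy": 0,"dz": 0.14,"rx": 0,"ry": 0,"rz": 0},{"dx": 0,"dy": 0,"dz": 0,"rx": 0,"ry": 0,"rz": 0},{"dx": 0,"dy": 0,"dz": 0,"rx": 0,"ry": 0,"rz": 0},{"dx": 0,"dy": 0,"dz": 0,"rx": 0,"ry": 0,"rz": 0},{"dx": 0,"dy": 0,"dz": 0,"rx": 0,"ry": 0,"rz": 0},{"dx": 0,"dy": 0,"dz": 0.6,"rx": 0,"ry": 0,"rz": 0},{"dx": 0,"dy": 0,"dz": 1,"rx": 0,"ry": 0,"rz": 0},{"dx": 0,"dy": 0,"dz": 1,"rx": 0,"ry": 0,"rz": 0},{"dx": 0,"dy": -0.5,"dz": 0.9,"rx": 0,"ry": 0,"rz": -0.35},{"dx": -0.05,"dy": -0.5,"dz": 0,"rx": 0,"ry": 0,"rz": -0.35}], "claw": 40}}

```text
t: 15.35
tcp_pos: [0.5763, 0.0527, 0.1448]
tool_rot: [0.302, 0.953, 0.001, 0.003]
force: [0.1, 0.3, -0.3]
finger_gap: 0.402
gripper_force: 0.0
```

Request:
{"fn": "move_arm", "kwargs": {"targets": [{"dx": -0.04,"dy": -0.52,"dz": 0,"rx": 0,"ry": 0,"rz": -0.35},{"dx": -0.04,"dy": -0.52,"dz": 0,"rx": 0,"ry": 0,"rz": -0.35},{"dx": -0.04,"dy": -0.52,"dz": 0,"rx": 0,"ry": 0,"rz": -0.35},{"dx": -0.04,"dy": -0.52,"dz": 0,"rx": 0,"ry": 0,"rz": -0.35},{"dx": -0.04,"dy": -0.52,"dz": 0,"rx": 0,"ry": 0,"rz": -0.35},{"dx": -0.04,"dy": -0.52,"dz": 0,"rx": 0,"ry": 0,"rz": -0.35},{"dx": -0.04,"dy": -0.52,"dz": 0,"rx": 0,"ry": 0,"rz": -0.35},{"dx": -0.04,"dy": -0.5,"dz": 0,"rx": 0,"ry": 0,"rz": -0.35},{"dx": 0,"dy": 0,"dz": 0,"rx": 0,"ry": 0,"rz": -0.35},{"dx": 0,"dy": 0,"dz": 0,"rx": 0,"ry": 0,"rz": -0.35}], "claw": 70, "newtons": 25}}

```text
t: 16.6
tcp_pos: [0.5667, -0.0509, 0.1426]
tool_rot: [0.94, 0.341, 0.0, 0.0]
force: [0.3, -0.5, -0.3]
finger_gap: 0.699
gripper_force: 0.0
```

Run:
```python
from h import *
m=cams.camera_model('wrist');s=sensors.sense();w=cams.snapshot('wrist');a=cams.snapshot('scene');b=cams.snapshot('side')
np.save('w4.npy',np.array(m['extrinsics']));save('w4',w);save('sc4',a);save('si4',b)
print(s['t'],s['tcp_pos'],s['q'],s['ft_torque'])
p=blobs(red(a)),blobs(red(b));print(p)
print('pin handle',tri([ray('scene',p[0][0][1]),ray('side',p[1][0][1])]))
E={};E=np.array(m['extrinsics']);c=E[:3,:3]@np.array([.5668,-.0507,.082])+E[:3,3];r=np.hypot(*c[:2]);th=np.arctan2(r,c[2])
print('predicted knob px',m['cx']+m['fx']*th*c[0]/r,m['cy']+m['fy']*th*c[1]/r)
cx,cy=int(m['cx']+m['fx']*th*c[0]/r),int(m['cy']+m['fy']*th*c[1]/r)
save('v4',cv2.resize(w[max(cy-60,0):cy+60,max(cx-80,0):cx+80],None,fx=5,fy=5))
```

```text
16.6 [ 0.56670192 -0.05087289  0.14264392] [-2.85884849e-01  5.70405874e-01  1.65817749e+00  2.36114254e-05
  9.11899851e-01  5.89730840e-01] [-0.01847843 -0.01437945 -0.04402131]
([(np.int32(151), array([217.7, 228.3]), array([213, 220,  10,  18], dtype=int32))], [(np.int32(127), array([226. , 184.4]), array([222, 177,   9,  17], dtype=int32)), (np.int32(106), array([276.4, 281.7]), array([273, 275,   8,  15], dtype=int32))])
pin handle (array([0.57706877, 0.07841962, 0.0652735 ]), [np.float64(0.0003391635660126858), np.float64(0.00033916356601250755)])
predicted knob px 255.25353624105148 204.57610279837718
```

View pics/v4.png

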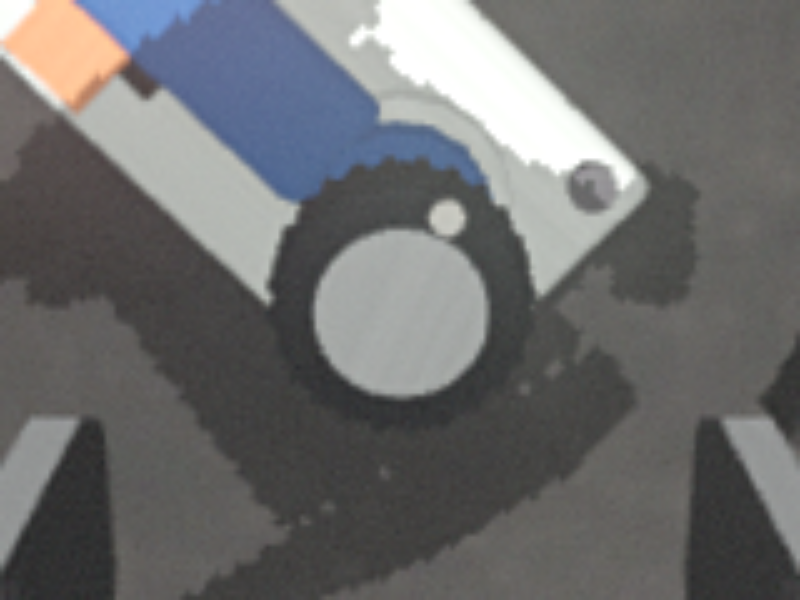

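The wrist crop shows the knob centred between the open pads, with the disc centre at crop (401,314), about 1–2 mm off along the pads. The white dot is at crop (447,217). The pin handle's height confirms it is seated.

Request:
{"fn": "move_arm", "kwargs": {"targets": [{"dx": -0.05,"dy": -0.04,"dz": -0.8,"rx": 0,"ry": 0,"rz": 0},{"dx": 0,"dy": 0,"dz": -0.9,"rx": 0,"ry": 0,"rz": 0},{"dx": 0,"dy": 0,"dz": -0.9,"rx": 0,"ry": 0,"rz": 0},{"dx": 0,"dy": 0,"dz": -0.8,"rx": 0,"ry": 0,"rz": 0},{"dx": 0,"dy": 0,"dz": 0,"rx": 0,"ry": 0,"rz": 0},{"dx": 0,"dy": 0,"dz": 0,"rx": 0,"ry": 0,"rz": 0},{"dx": 0,"dy": 0,"dz": 0,"rx": 0,"ry": 0,"rz": 0},{"dx": 0,"dy": 0,"dz": 0,"rx": 0,"ry": 0,"rz": 0},{"dx": 0,"dy": 0,"dz": 0,"rx": 0,"ry": 0,"rz": 0},{"dx": 0,"dy": 0,"dz": 0,"rx": 0,"ry": 0,"rz": 0}]}}

```text
t: 18.0
tcp_pos: [0.5653, -0.0516, 0.0567]
tool_rot: [0.939, 0.344, 0.0, 0.0]
force: [0.1, 0.1, 0.7]
finger_gap: 0.702
gripper_force: 0.0
```

Request:
{"fn": "move_arm", "kwargs": {"targets": [{"dx": 0,"dy": 0,"dz": 0,"rx": 0,"ry": 0,"rz": 0},{"dx": 0,"dy": 0,"dz": 0,"rx": 0,"ry": 0,"rz": 0},{"dx": 0,"dy": 0,"dz": 0,"rx": 0,"ry": 0,"rz": 0},{"dx": 0,"dy": 0,"dz": 0,"rx": 0,"ry": 0,"rz": 0},{"dx": 0,"dy": 0,"dz": 0,"rx": 0,"ry": 0,"rz": 0},{"dx": 0,"dy": 0,"dz": 0,"rx": 0,"ry": 0,"rz": 0},{"dx": 0,"dy": 0,"dz": 0,"rx": 0,"ry": 0,"rz": 0},{"dx": 0,"dy": 0,"dz": 0,"rx": 0,"ry": 0,"rz": 0},{"dx": 0,"dy": 0,"dz": 0,"rx": 0,"ry": 0,"rz": 0},{"dx": 0,"dy": 0,"dz": 0,"rx": 0,"ry": 0,"rz": 0}], "claw": 0, "newtons": 25}}

```text
t: 19.25
tcp_pos: [0.5657, -0.0519, 0.0567]
tool_rot: [0.939, 0.344, 0.0, 0.0]
force: [1.5, -4.3, 2.6]
finger_gap: 0.433
gripper_force: 26.8
```

```bash
cat > st.py <<'E'
from h import *
s=sensors.sense()
from scipy.spatial.transform import Rotation as R
y=R.from_quat(s['tool_rot']).as_matrix()[:,1]
print('t',s['t'],'tcp',s['tcp_pos'].round(4),'F',s['force'].round(1),'T',s['ft_torque'].round(2),'q6',s['q'][5].round(3),'yaw',np.degrees(np.arctan2(y[1],y[0])).round(2),'gap',s['finger_gap'])
E
python3 st.py
```

```text
t 19.25 tcp [ 0.5657 -0.0519  0.0567] F [ 1.5 -4.3  2.6] T [-0.8  -0.11  0.01] q6 0.581 yaw -49.79 gap 0.4329455244520544
```

Request:
{"fn": "move_arm", "kwargs": {"targets": [{"dx": 0,"dy": 0,"dz": 0,"rx": 0,"ry": 0,"rz": 0.2},{"dx": 0,"dy": 0,"dz": 0,"rx": 0,"ry": 0,"rz": 0.2},{"dx": 0,"dy": 0,"dz": 0,"rx": 0,"ry": 0,"rz": 0.2},{"dx": 0,"dy": 0,"dz": 0,"rx": 0,"ry": 0,"rz": 0.2},{"dx": 0,"dy": 0,"dz": 0,"rx": 0,"ry": 0,"rz": 0.2},{"dx": 0,"dy": 0,"dz": 0,"rx": 0,"ry": 0,"rz": 0.2},{"dx": 0,"dy": 0,"dz": 0,"rx": 0,"ry": 0,"rz": 0.2},{"dx": 0,"dy": 0,"dz": 0,"rx": 0,"ry": 0,"rz": 0.2},{"dx": 0,"dy": 0,"dz": 0,"rx": 0,"ry": 0,"rz": 0.2},{"dx": 0,"dy": 0,"dz": 0,"rx": 0,"ry": 0,"rz": 0.2}]}}

```text
t: 20.5
tcp_pos: [0.5664, -0.0522, 0.0566]
tool_rot: [0.64, 0.768, 0.0, 0.001]
force: [3.0, -5.6, -0.6]
finger_gap: 0.432
gripper_force: 26.6
```

```bash
python3 st.py
```

```text
t 20.5 tcp [ 0.5664 -0.0522  0.0566] F [ 3.  -5.6 -0.6] T [-0.88 -0.32 -0.01] q6 -0.469 yaw 10.41 gap 0.4319783509051527
```

Request:
{"fn": "move_arm", "kwargs": {"targets": [{"dx": 0.02,"dy": -0.04,"dz": 0,"rx": 0,"ry": 0,"rz": 0.2},{"dx": 0,"dy": 0,"dz": 0,"rx": 0,"ry": 0,"rz": 0.2},{"dx": 0,"dy": 0,"dz": 0,"rx": 0,"ry": 0,"rz": 0.2},{"dx": 0,"dy": 0,"dz": 0,"rx": 0,"ry": 0,"rz": 0.2},{"dx": 0,"dy": 0,"dz": 0,"rx": 0,"ry": 0,"rz": 0.2},{"dx": 0,"dy": 0,"dz": 0,"rx": 0,"ry": 0,"rz": 0.2},{"dx": 0,"dy": 0,"dz": 0,"rx": 0,"ry": 0,"rz": 0.2},{"dx": 0,"dy": 0,"dz": 0,"rx": 0,"ry": 0,"rz": 0.2},{"dx": 0,"dy": 0,"dz": 0,"rx": 0,"ry": 0,"rz": 0.2},{"dx": 0,"dy": 0,"dz": 0,"rx": 0,"ry": 0,"rz": 0.2}]}}

```text
t: 21.75
tcp_pos: [0.5669, -0.0518, 0.0565]
tool_rot: [0.171, 0.985, 0.001, 0.001]
force: [4.4, 0.0, 0.4]
finger_gap: 0.434
gripper_force: 26.7
```

```bash
python3 st.py
```

```text
t 21.75 tcp [ 0.5669 -0.0518  0.0565] F [4.4 0.  0.4] T [ 0.06 -0.48 -0.09] q6 -1.517 yaw 70.26 gap 0.4336933653215917
```

Request:
{"fn": "move_arm", "kwargs": {"targets": [{"dx": 0.02,"dy": 0,"dz": 0,"rx": 0,"ry": 0,"rz": 0.2},{"dx": 0,"dy": 0,"dz": 0,"rx": 0,"ry": 0,"rz": 0.2},{"dx": 0,"dy": 0,"dz": 0,"rx": 0,"ry": 0,"rz": 0.2},{"dx": 0,"dy": 0,"dz": 0,"rx": 0,"ry": 0,"rz": 0.2},{"dx": 0,"dy": 0,"dz": 0,"rx": 0,"ry": 0,"rz": 0.2},{"dx": 0,"dy": 0,"dz": 0,"rx": 0,"ry": 0,"rz": 0.2},{"dx": 0,"dy": 0,"dz": 0,"rx": 0,"ry": 0,"rz": 0.2},{"dx": 0,"dy": 0,"dz": 0,"rx": 0,"ry": 0,"rz": 0.2},{"dx": 0,"dy": 0,"dz": 0,"rx": 0,"ry": 0,"rz": 0.2},{"dx": 0,"dy": 0,"dz": 0,"rx": 0,"ry": 0,"rz": 0.2}]}}

```text
t: 23.0
tcp_pos: [0.5668, -0.0511, 0.0567]
tool_rot: [-0.345, 0.939, 0.001, 0.001]
force: [2.3, 1.5, 2.1]
finger_gap: 0.435
gripper_force: 26.9
```

```bash
python3 st.py
```

```text
t 23.0 tcp [ 0.5668 -0.0511  0.0567] F [2.3 1.5 2.1] T [ 0.22 -0.42 -0.05] q6 -2.565 yaw 130.34 gap 0.4352727489841098
```

```bash
cat > dot.py <<'E'
from h import *
def find(w,E=None,zt=.082,xy=(.5666,-.0515)):
    m=cams.camera_model('wrist');E=np.array(m['extrinsics']) if E is None else E
    c=E[:3,:3]@np.array([*xy,zt])+E[:3,3];r=np.hypot(*c[:2]);th=np.arctan2(r,c[2])
    px=np.array([m['cx']+m['fx']*th*c[0]/r,m['cy']+m['fy']*th*c[1]/r]);print('pred',px.round(1))
    x,y=px.astype(int)-45;sub=w[y:y+90,x:x+90]
    for t in(110,135):print(t,[(b[0],(b[1]+[x,y]).round(1),b[2]) for b in blobs(sub.min(2)>t,6)][:8])
if __name__=='__main__':
    import sys
    w=cams.snapshot('wrist');save(sys.argv[1],w);find(w,zt=float(sys.argv[2]))
E
python3 - <<'E'
from dot import *
find(cv2.imread('pics/w4.png')[:,:,::-1],np.load('w4.npy'))
E
python3 dot.py w5 .082; python3 st.py
```

```text
pred [255.9 205.5]
110 [(np.int32(1073), array([279.1, 175.4]), array([36,  0, 54, 44], dtype=int32)), (np.int32(974), array([255.3, 205.2]), array([28, 24, 35, 39], dtype=int32)), (np.int32(520), array([220. , 184.2]), array([ 0,  3, 25, 42], dtype=int32))]
135 [(np.int32(1026), array([279.1, 175.1]), array([37,  0, 53, 43], dtype=int32)), (np.int32(936), array([255.1, 205.3]), array([28, 24, 34, 39], dtype=int32)), (np.int32(493), array([219.9, 184.3]), array([ 0,  4, 25, 41], dtype=int32))]
pred [253.  263.1]
110 [(np.int32(2383), array([255.6, 260. ]), array([19, 10, 57, 59], dtype=int32)), (np.int32(633), array([234.5, 297.5]), array([ 6, 58, 53, 32], dtype=int32)), (np.int32(569), array([285.1, 295.6]), array([60, 60, 30, 30], dtype=int32)), (np.int32(239), array([215.1, 225.1]), array([ 0,  0, 20, 26], dtype=int32)), (np.int32(123), array([291. , 221.8]), array([74,  0, 16, 15], dtype=int32)), (np.int32(36), array([212.2, 305.2]), array([ 0, 84, 10,  6], dtype=int32)), (np.int32(8), array([217.6, 300.4]), array([ 8, 80,  4,  6], dtype=int32))]
135 [(np.int32(2320), array([255.4, 260.1]), array([19, 10, 56, 59], dtype=int32)), (np.int32(266), array([289.6, 291.7]), array([69, 61, 21, 28], dtype=int32)), (np.int32(230), array([215. , 224.8]), array([ 0,  0, 20, 26], dtype=int32)), (np.int32(114), array([291. , 221.5]), array([74,  0, 16, 14], dtype=int32))]
t 23.05 tcp [ 0.5668 -0.0511  0.0567] F [3.1 2.1 1.4] T [ 0.28 -0.46  0.04] q6 -2.567 yaw 130.48 gap 0.4285426190323898
```

```bash
cat > dot2.py <<'E'
from h import *
def dot(w,px,half=45):
    x,y=np.array(px).astype(int)-half;sub=(w[y:y+2*half,x:x+2*half].min(2)>110).astype(np.uint8)
    n,l,st,c=cv2.connectedComponentsWithStats(sub);k=l[half-3,half];M=(l==k).astype(np.uint8)
    d=cv2.distanceTransform(cv2.copyMakeBorder(M,1,1,1,1,cv2.BORDER_CONSTANT),cv2.DIST_L2,5)
    _,R,_,loc=cv2.minMaxLoc(d);cx,cy=loc[0]-1,loc[1]-1
    yy,xx=np.nonzero(M);far=np.hypot(xx-cx,yy-cy)>R+2.5
    v=np.array([xx[far].mean()-cx,yy[far].mean()-cy]);
    print('disc',(x+cx,y+cy),'R',round(R,1),'n',far.sum(),'dot vec',v.round(1),'angle(img, cw+)',np.degrees(np.arctan2(v[1],v[0])).round(1))
if __name__=='__main__':
    import sys
    a=sys.argv
    w=cams.snapshot('wrist');save(a[1],w);dot(w,(float(a[2]),float(a[3])))
E
python3 - <<'E'
from dot2 import *
dot(cv2.imread('pics/w4.png')[:,:,::-1],(255,207),28)
dot(cv2.imread('pics/w5.png')[:,:,::-1],(254,262))
E
```

```text
disc (np.int64(255), np.int64(206)) R 16.8 n 36 dot vec [  9.3 -19.6] angle(img, cw+) -64.6
disc (np.int64(255), np.int64(262)) R 25.0 n 156 dot vec [  9.  -22.2] angle(img, cw+) -67.9
```

Request:
{"fn": "move_arm", "kwargs": {"targets": [{"dx": 0,"dy": 0.03,"dz": 0,"rx": 0,"ry": 0,"rz": 0.05},{"dx": 0,"dy": 0,"dz": 0,"rx": 0,"ry": 0,"rz": 0.05},{"dx": 0,"dy": 0,"dz": 0,"rx": 0,"ry": 0,"rz": 0.05},{"dx": 0,"dy": 0,"dz": 0,"rx": 0,"ry": 0,"rz": 0.05},{"dx": 0,"dy": 0,"dz": 0,"rx": 0,"ry": 0,"rz": 0.05},{"dx": 0,"dy": 0,"dz": 0,"rx": 0,"ry": 0,"rz": 0.05},{"dx": 0,"dy": 0,"dz": 0,"rx": 0,"ry": 0,"rz": 0.05},{"dx": 0,"dy": 0,"dz": 0,"rx": 0,"ry": 0,"rz": 0.05},{"dx": 0,"dy": 0,"dz": 0,"rx": 0,"ry": 0,"rz": 0},{"dx": 0,"dy": 0,"dz": 0,"rx": 0,"ry": 0,"rz": 0}]}}

```text
t: 24.3
tcp_pos: [0.5667, -0.051, 0.0566]
tool_rot: [-0.44, 0.898, 0.0, 0.001]
force: [4.0, 4.5, 1.3]
finger_gap: 0.438
gripper_force: 26.9
```

```bash
python3 st.py; python3 dot2.py w6 254 262
```

```text
t 24.3 tcp [ 0.5667 -0.051   0.0566] F [4.  4.5 1.3] T [ 0.58 -0.65 -0.02] q6 -2.77 yaw 142.19 gap 0.4375302876735116
disc (np.int64(254), np.int64(262)) R 25.0 n 166 dot vec [ 18.3 -21.4] angle(img, cw+) -49.5
```

The gripper turned 12° further but the dot turned relative to it, so the knob is on its stop. Opening so the screw drops.

Request:
{"fn": "move_arm", "kwargs": {"targets": [{"dx": 0,"dy": 0,"dz": 0,"rx": 0,"ry": 0,"rz": 0},{"dx": 0,"dy": 0,"dz": 0,"rx": 0,"ry": 0,"rz": 0},{"dx": 0,"dy": 0,"dz": 0,"rx": 0,"ry": 0,"rz": 0},{"dx": 0,"dy": 0,"dz": 0,"rx": 0,"ry": 0,"rz": 0},{"dx": 0,"dy": 0,"dz": 0,"rx": 0,"ry": 0,"rz": 0},{"dx": 0,"dy": 0,"dz": 0,"rx": 0,"ry": 0,"rz": 0},{"dx": 0,"dy": 0,"dz": 0,"rx": 0,"ry": 0,"rz": 0},{"dx": 0,"dy": 0,"dz": 0,"rx": 0,"ry": 0,"rz": 0},{"dx": 0,"dy": 0,"dz": 0,"rx": 0,"ry": 0,"rz": 0},{"dx": 0,"dy": 0,"dz": 0,"rx": 0,"ry": 0,"rz": 0}], "claw": 65}}

```text
t: 25.6
tcp_pos: [0.5663, -0.0518, 0.0566]
tool_rot: [-0.44, 0.898, -0.0, -0.0]
force: [0.2, -0.7, -0.1]
finger_gap: 0.651
gripper_force: 0.0
```

```bash
cp pics/w6.png /tmp/; python3 st.py; python3 dot2.py w7 254 258
python3 - <<'E'
from h import *
w=cams.snapshot('wrist');a=cams.snapshot('scene');b=cams.snapshot('side');save('a7',a);save('b7',b)
w6=cv2.imread('pics/w6.png')[:,:,::-1]
x=lambda i,c:cv2.resize(i[c[1]:c[1]+c[3],c[0]:c[0]+c[2]],(400,300))
save('m7',np.vstack([np.hstack([x(w6,(195,215,120,90)),x(w,(195,215,120,90))]),np.hstack([x(a,(252,175,60,45)),x(b,(255,175,60,45))])]))
E
```

```text
t 25.6 tcp [ 0.5663 -0.0518  0.0566] F [ 0.2 -0.7 -0.1] T [-0.    0.02 -0.01] q6 -2.77 yaw 142.21 gap 0.6513210627496471
disc (np.int64(255), np.int64(263)) R 25.0 n 149 dot vec [ 11.5 -19.9] angle(img, cw+) -60.0
```

View pics/m7.png

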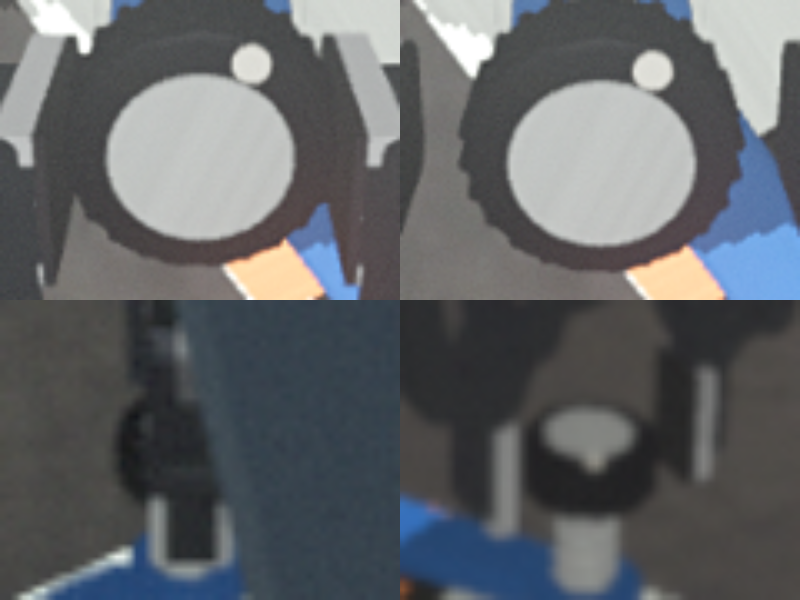

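The bottom-right panel is the side view: knob disc at side (283.2,194.8), the same height as at the start, with the dot now facing that camera. The upper panels show the dot keeping its place relative to the gripper. So the screw turned by about 190° but has not dropped. I'll work out the exact turn.

Run:
```python
from h import *
m4=cams.camera_model('wrist');m=dict(m4);m4=dict(m4);m4['extrinsics']=np.load('w4.npy')
def ang(n,c,d,mm=None):
    P=plane(n,c,.082,mm);D=plane(n,d,.082,mm);v=(D-P)[:2];print(n,P.round(4),'r',np.linalg.norm(v).round(4),'ang',np.degrees(np.arctan2(v[1],v[0])).round(1))
ang('wrist',(255.2,206.8),(264.4,187.4),m4)
ang('wrist',(255.6,263.9),(270.9,236.3),m)
ang('side',(283.2,194.8),(255+193*.15,175+162*.15))
ang('scene',(280,193.8),(190+333/4,170+81/4))
ang('side',(283.2,194.5),(200+337/4,170+82/4))
for e in (m4,m):E=np.array(e['extrinsics']);print((-E[:3,:3].T@E[:3,3]).round(3))
def width(a,b,mm):  # disc diameter for heights
    for z in(.082,.074,.066):print(z,np.linalg.norm(plane('wrist',a,z,mm)-plane('wrist',b,z,mm)).round(4))
width((175+313/5,206.8),(175+489/5,206.8),m4);width((195+107*.3,263.9),(195+296*.3,263.9),m)
```

```text
wrist [ 0.5655 -0.0517  0.082 ] r 0.0158 ang 15.5
wrist [ 0.5655 -0.0511  0.082 ] r 0.0151 ang -153.6
side [ 0.5637 -0.0535  0.082 ] r 0.0158 ang -152.4
scene [ 0.5662 -0.0508  0.082 ] r 0.0157 ang 12.7
side [ 0.5647 -0.0531  0.082 ] r 0.0148 ang 14.7
[ 0.617 -0.008  0.286]
[ 0.526 -0.103  0.2  ]
0.082 0.0254
0.074 0.0264
0.066 0.0274
0.082 0.0255
0.074 0.0273
0.066 0.029
```

The dot went from 14.5° to 207° in the world, so about 192° back with neither stop nor drop, at an unchanged height. The drop point must lie a little further back. I'll rewind the wrist with the fingers open, regrip and continue backward.

Request:
{"fn": "move_arm", "kwargs": {"targets": [{"dx": 0,"dy": 0,"dz": 0,"rx": 0,"ry": 0,"rz": -0.35},{"dx": 0,"dy": 0,"dz": 0,"rx": 0,"ry": 0,"rz": -0.35},{"dx": 0,"dy": 0,"dz": 0,"rx": 0,"ry": 0,"rz": -0.35},{"dx": 0,"dy": 0,"dz": 0,"rx": 0,"ry": 0,"rz": -0.35},{"dx": 0,"dy": 0,"dz": 0,"rx": 0,"ry": 0,"rz": -0.35},{"dx": 0,"dy": 0,"dz": 0,"rx": 0,"ry": 0,"rz": -0.35},{"dx": 0,"dy": 0,"dz": 0,"rx": 0,"ry": 0,"rz": -0.35},{"dx": 0,"dy": 0,"dz": 0,"rx": 0,"ry": 0,"rz": -0.35},{"dx": 0,"dy": 0,"dz": 0,"rx": 0,"ry": 0,"rz": -0.35},{"dx": 0,"dy": 0,"dz": 0,"rx": 0,"ry": 0,"rz": -0.35}]}}

```text
t: 27.05
tcp_pos: [0.5662, -0.0518, 0.0566]
tool_rot: [0.447, 0.894, -0.0, -0.0]
force: [-0.1, 0.3, 0.6]
finger_gap: 0.652
gripper_force: 0.0
```

```bash
cat > ang.py <<'E'
# dot angle in the world from the wrist view: disc = largest inscribed circle, dot = brightest compact rest
from h import *
import sys
def meas(name,zt):
    m=cams.camera_model('wrist');w=cams.snapshot('wrist');save(name,w);return calc(w,m,zt)
def calc(w,m,zt,xy=(.5660,-.0515)):
    # orthographic top view of the knob's top plane (0.2 mm a pixel)
    E=np.array(m['extrinsics']);g=(np.arange(240)-120)*.0002
    X,Y=np.meshgrid(xy[0]+g,xy[1]+g);P=np.stack([X,Y,np.full_like(X,zt)],-1)@E[:3,:3].T+E[:3,3]
    r=np.hypot(P[...,0],P[...,1]);th=np.arctan2(r,P[...,2])
    u=(m['cx']+m['fx']*th*P[...,0]/r).astype(np.float32);v=(m['cy']+m['fy']*th*P[...,1]/r).astype(np.float32)
    T=cv2.remap(w,u,v,cv2.INTER_LINEAR);M=(T.min(2)>110).astype(np.uint8)
    M[np.hypot(*np.meshgrid(np.arange(240)-120,np.arange(240)-120))>98]=0
    O=cv2.morphologyEx(M,cv2.MORPH_OPEN,cv2.getStructuringElement(cv2.MORPH_ELLIPSE,(61,61)))
    b=blobs(O,1500);c=b[0][1];rad=np.sqrt(b[0][0]/np.pi)*.2
    Q=cv2.morphologyEx(M&(1-cv2.dilate(O,np.ones((5,5)))),cv2.MORPH_OPEN,np.ones((7,7)))
    D=[(int(x[0]),np.hypot(*(x[1]-c))*.2,np.degrees(np.arctan2(*(x[1]-c)[::-1]))) for x in blobs(Q,50)]
    print('disc',(np.array(xy)+(c-120)*.0002).round(4),'rad mm',rad.round(2),[tuple(np.round(x,1)) for x in D if 12<x[1]<19])
if __name__=='__main__': meas(sys.argv[1],float(sys.argv[2]))
E
python3 - <<'E'
from ang import *
m=dict(cams.camera_model('wrist'));m['extrinsics']=np.load('w4.npy');calc(cv2.imread('pics/w4.png')[:,:,::-1],m,.082)
E
python3 st.py; python3 ang.py w8 .082
```

```text
disc [ 0.5655 -0.0513] rad mm 12.71 [(np.float64(597.0), np.float64(15.9), np.float64(15.1))]
t 27.05 tcp [ 0.5662 -0.0518  0.0566] F [-0.1  0.3  0.6] T [-0.04  0.08 -0.03] q6 -0.931 yaw 36.86 gap 0.6518537675003889
disc [ 0.566  -0.0515] rad mm 12.94 [(np.float64(622.0), np.float64(15.7), np.float64(-153.7)), (np.float64(573.0), np.float64(18.3), np.float64(-36.9)), (np.float64(126.0), np.float64(18.8), np.float64(-87.3)), (np.float64(97.0), np.float64(18.8), np.float64(7.9)), (np.float64(70.0), np.float64(18.9), np.float64(-5.0)), (np.float64(70.0), np.float64(18.8), np.float64(-11.8)), (np.float64(69.0), np.float64(18.6), np.float64(-69.3)), (np.float64(56.0), np.float64(18.8), np.float64(-102.6))]
```

Request:
{"fn": "move_arm", "kwargs": {"targets": [{"dx": 0,"dy": 0,"dz": 0,"rx": 0,"ry": 0,"rz": 0},{"dx": 0,"dy": 0,"dz": 0,"rx": 0,"ry": 0,"rz": 0},{"dx": 0,"dy": 0,"dz": 0,"rx": 0,"ry": 0,"rz": 0},{"dx": 0,"dy": 0,"dz": 0,"rx": 0,"ry": 0,"rz": 0},{"dx": 0,"dy": 0,"dz": 0,"rx": 0,"ry": 0,"rz": 0},{"dx": 0,"dy": 0,"dz": 0,"rx": 0,"ry": 0,"rz": 0},{"dx": 0,"dy": 0,"dz": 0,"rx": 0,"ry": 0,"rz": 0},{"dx": 0,"dy": 0,"dz": 0,"rx": 0,"ry": 0,"rz": 0.15},{"dx": 0,"dy": 0,"dz": 0,"rx": 0,"ry": 0,"rz": 0.15},{"dx": 0,"dy": 0,"dz": 0,"rx": 0,"ry": 0,"rz": 0.15}], "claw": 0, "newtons": 25}}

```text
t: 28.35
tcp_pos: [0.5664, -0.0517, 0.0566]
tool_rot: [0.335, 0.942, 0.0, 0.0]
force: [0.9, 2.1, 0.3]
finger_gap: 0.432
gripper_force: 26.0
```

```bash
python3 st.py; python3 ang.py w9 .082
```

```text
t 28.35 tcp [ 0.5664 -0.0517  0.0566] F [0.9 2.1 0.3] T [ 0.25 -0.12 -0.05] q6 -1.175 yaw 50.84 gap 0.4323115307469008
disc [ 0.566  -0.0514] rad mm 12.91 [(np.float64(1095.0), np.float64(17.4), np.float64(-42.0)), (np.float64(627.0), np.float64(15.7), np.float64(-140.2)), (np.float64(131.0), np.float64(18.8), np.float64(6.1)), (np.float64(128.0), np.float64(18.9), np.float64(-87.0))]
```

Request:
{"fn": "move_arm", "kwargs": {"targets": [{"dx": 0,"dy": 0,"dz": 0,"rx": 0,"ry": 0,"rz": 0.2},{"dx": 0,"dy": 0,"dz": 0,"rx": 0,"ry": 0,"rz": 0.2},{"dx": 0,"dy": 0,"dz": 0,"rx": 0,"ry": 0,"rz": 0.2},{"dx": 0,"dy": 0,"dz": 0,"rx": 0,"ry": 0,"rz": 0.2},{"dx": 0,"dy": 0,"dz": 0,"rx": 0,"ry": 0,"rz": 0.2},{"dx": 0,"dy": 0,"dz": 0,"rx": 0,"ry": 0,"rz": 0.2},{"dx": 0,"dy": 0,"dz": 0,"rx": 0,"ry": 0,"rz": 0.2},{"dx": 0,"dy": 0,"dz": 0,"rx": 0,"ry": 0,"rz": 0.2},{"dx": 0,"dy": 0,"dz": 0,"rx": 0,"ry": 0,"rz": 0.2},{"dx": 0,"dy": 0,"dz": 0,"rx": 0,"ry": 0,"rz": 0.2}]}}

```text
t: 29.65
tcp_pos: [0.5664, -0.0515, 0.0566]
tool_rot: [-0.181, 0.984, 0.0, 0.0]
force: [1.4, 2.1, 1.5]
finger_gap: 0.439
gripper_force: 26.0
```

```bash
python3 st.py; python3 ang.py w10 .082
```

```text
t 29.65 tcp [ 0.5664 -0.0515  0.0566] F [1.4 2.1 1.5] T [ 0.42 -0.09 -0.02] q6 -2.222 yaw 110.82 gap 0.43860021298018503
disc [ 0.5661 -0.0511] rad mm 12.9 [(np.float64(632.0), np.float64(15.7), np.float64(-80.2)), (np.float64(146.0), np.float64(18.8), np.float64(-14.5)), (np.float64(140.0), np.float64(18.6), np.float64(1.6)), (np.float64(62.0), np.float64(18.8), np.float64(-28.2))]
```

The dot shows 265° back, still no stop and no drop. Held up by the firm grip, the screw has probably gone past its drop point. I'll go back over that range slowly with a slight downward push, so it can follow down when the gap comes.

Request:
{"fn": "move_arm", "kwargs": {"targets": [{"dx": 0,"dy": 0,"dz": -0.04,"rx": 0,"ry": 0,"rz": 0},{"dx": 0,"dy": 0,"dz": -0.02,"rx": 0,"ry": 0,"rz": -0.15},{"dx": 0,"dy": 0,"dz": 0,"rx": 0,"ry": 0,"rz": -0.15},{"dx": 0,"dy": 0,"dz": 0,"rx": 0,"ry": 0,"rz": -0.15},{"dx": 0,"dy": 0,"dz": 0,"rx": 0,"ry": 0,"rz": -0.15},{"dx": 0,"dy": 0,"dz": 0,"rx": 0,"ry": 0,"rz": -0.15},{"dx": 0,"dy": 0,"dz": 0,"rx": 0,"ry": 0,"rz": -0.15},{"dx": 0,"dy": 0,"dz": 0,"rx": 0,"ry": 0,"rz": -0.15},{"dx": 0,"dy": 0,"dz": 0,"rx": 0,"ry": 0,"rz": -0.15},{"dx": 0,"dy": 0,"dz": 0,"rx": 0,"ry": 0,"rz": -0.15}]}}

```text
t: 30.95
tcp_pos: [0.5665, -0.0517, 0.0559]
tool_rot: [0.174, 0.985, 0.0, 0.0]
force: [0.3, 3.2, 6.0]
finger_gap: 0.434
gripper_force: 26.5
```

```bash
python3 st.py; python3 ang.py w11 .082
```

```text
t 30.95 tcp [ 0.5665 -0.0517  0.0559] F [0.3 3.2 6. ] T [0.41 0.06 0.03] q6 -1.508 yaw 69.93 gap 0.4341213920633682
disc [ 0.5657 -0.0512] rad mm 12.86 [(np.float64(1571.0), np.float64(17.0), np.float64(-31.1)), (np.float64(612.0), np.float64(15.6), np.float64(-121.0)), (np.float64(157.0), np.float64(18.8), np.float64(26.5)), (np.float64(75.0), np.float64(18.7), np.float64(39.5))]
```

Request:
{"fn": "move_arm", "kwargs": {"targets": [{"dx": 0,"dy": 0,"dz": 0,"rx": 0,"ry": 0,"rz": -0.15},{"dx": 0,"dy": 0,"dz": 0,"rx": 0,"ry": 0,"rz": -0.15},{"dx": 0,"dy": 0,"dz": 0,"rx": 0,"ry": 0,"rz": -0.15},{"dx": 0,"dy": 0,"dz": 0,"rx": 0,"ry": 0,"rz": -0.15},{"dx": 0,"dy": 0,"dz": 0,"rx": 0,"ry": 0,"rz": -0.15},{"dx": 0,"dy": 0,"dz": 0,"rx": 0,"ry": 0,"rz": -0.15},{"dx": 0,"dy": 0,"dz": 0,"rx": 0,"ry": 0,"rz": -0.15},{"dx": 0,"dy": 0,"dz": 0,"rx": 0,"ry": 0,"rz": -0.15},{"dx": 0,"dy": 0,"dz": 0,"rx": 0,"ry": 0,"rz": -0.15},{"dx": 0,"dy": 0,"dz": 0,"rx": 0,"ry": 0,"rz": -0.15}]}}

```text
t: 32.25
tcp_pos: [0.5663, -0.0518, 0.0559]
tool_rot: [0.538, 0.843, -0.0, 0.0]
force: [-0.4, 2.5, 7.8]
finger_gap: 0.439
gripper_force: 26.5
```

```bash
python3 st.py; python3 ang.py w12 .082
```

```text
t 32.25 tcp [ 0.5663 -0.0518  0.0559] F [-0.4  2.5  7.8] T [0.37 0.11 0.1 ] q6 -0.723 yaw 24.94 gap 0.43949586639161375
disc [ 0.5657 -0.0512] rad mm 12.86 [(np.float64(1008.0), np.float64(18.2), np.float64(-41.7)), (np.float64(704.0), np.float64(18.4), np.float64(-94.4)), (np.float64(623.0), np.float64(15.6), np.float64(-166.1)), (np.float64(131.0), np.float64(18.9), np.float64(-4.6))]
```

Request:
{"fn": "move_arm", "kwargs": {"targets": [{"dx": 0,"dy": 0,"dz": 0,"rx": 0,"ry": 0,"rz": -0.15},{"dx": 0,"dy": 0,"dz": 0,"rx": 0,"ry": 0,"rz": -0.15},{"dx": 0,"dy": 0,"dz": 0,"rx": 0,"ry": 0,"rz": -0.15},{"dx": 0,"dy": 0,"dz": 0,"rx": 0,"ry": 0,"rz": -0.15},{"dx": 0,"dy": 0,"dz": 0,"rx": 0,"ry": 0,"rz": -0.15},{"dx": 0,"dy": 0,"dz": 0,"rx": 0,"ry": 0,"rz": -0.15},{"dx": 0,"dy": 0,"dz": 0,"rx": 0,"ry": 0,"rz": -0.15},{"dx": 0,"dy": 0,"dz": 0,"rx": 0,"ry": 0,"rz": -0.15},{"dx": 0,"dy": 0,"dz": 0,"rx": 0,"ry": 0,"rz": -0.15},{"dx": 0,"dy": 0,"dz": 0,"rx": 0,"ry": 0,"rz": -0.15}]}}

```text
t: 33.55
tcp_pos: [0.5662, -0.0518, 0.0559]
tool_rot: [0.819, 0.573, -0.0, 0.0]
force: [-0.9, 1.5, 6.1]
finger_gap: 0.434
gripper_force: 26.5
```

```bash
python3 st.py; python3 ang.py w13 .082
```

```text
t 33.55 tcp [ 0.5662 -0.0518  0.0559] F [-0.9  1.5  6.1] T [0.25 0.17 0.03] q6 0.063 yaw -20.06 gap 0.4338682596920914
disc [ 0.5657 -0.0511] rad mm 12.67 [(np.float64(572.0), np.float64(15.5), np.float64(149.0))]
```

Request:
{"fn": "move_arm", "kwargs": {"targets": [{"dx": 0,"dy": 0,"dz": 0,"rx": 0,"ry": 0,"rz": -0.15},{"dx": 0,"dy": 0,"dz": 0,"rx": 0,"ry": 0,"rz": -0.15},{"dx": 0,"dy": 0,"dz": 0,"rx": 0,"ry": 0,"rz": -0.15},{"dx": 0,"dy": 0,"dz": 0,"rx": 0,"ry": 0,"rz": -0.15},{"dx": 0,"dy": 0,"dz": 0,"rx": 0,"ry": 0,"rz": -0.15},{"dx": 0,"dy": 0,"dz": 0,"rx": 0,"ry": 0,"rz": -0.15},{"dx": 0,"dy": 0,"dz": 0,"rx": 0,"ry": 0,"rz": -0.15},{"dx": 0,"dy": 0,"dz": 0,"rx": 0,"ry": 0,"rz": -0.15},{"dx": 0,"dy": 0,"dz": 0,"rx": 0,"ry": 0,"rz": -0.15},{"dx": 0,"dy": 0,"dz": 0,"rx": 0,"ry": 0,"rz": -0.15}]}}

```text
t: 34.85
tcp_pos: [0.5662, -0.0516, 0.0547]
tool_rot: [0.976, 0.216, -0.0, -0.0]
force: [1.8, 1.2, -0.7]
finger_gap: 0.439
gripper_force: 26.0
```

```bash
python3 st.py; python3 ang.py w14 .082
```

```text
t 34.85 tcp [ 0.5662 -0.0516  0.0547] F [ 1.8  1.2 -0.7] T [ 0.28 -0.19  0.05] q6 0.848 yaw -65.09 gap 0.43909993350373827
disc [ 0.5664 -0.0508] rad mm 12.52 [(np.float64(563.0), np.float64(15.4), np.float64(104.5))]
```

It gave way: z fell by 1.2 mm and the push vanished. Opening to let it fall.

Request:
{"fn": "move_arm", "kwargs": {"targets": [{"dx": 0,"dy": 0,"dz": 0,"rx": 0,"ry": 0,"rz": 0},{"dx": 0,"dy": 0,"dz": 0,"rx": 0,"ry": 0,"rz": 0},{"dx": 0,"dy": 0,"dz": 0,"rx": 0,"ry": 0,"rz": 0},{"dx": 0,"dy": 0,"dz": 0,"rx": 0,"ry": 0,"rz": 0},{"dx": 0,"dy": 0,"dz": 0,"rx": 0,"ry": 0,"rz": 0},{"dx": 0,"dy": 0,"dz": 0,"rx": 0,"ry": 0,"rz": 0},{"dx": 0,"dy": 0,"dz": 0,"rx": 0,"ry": 0,"rz": 0},{"dx": 0,"dy": 0,"dz": -0.1,"rx": 0,"ry": 0,"rz": 0},{"dx": 0,"dy": 0,"dz": -0.1,"rx": 0,"ry": 0,"rz": 0},{"dx": 0,"dy": 0,"dz": -0.1,"rx": 0,"ry": 0,"rz": 0}], "claw": 60}}

```text
t: 36.15
tcp_pos: [0.5662, -0.0518, 0.0473]
tool_rot: [0.976, 0.218, -0.0, -0.0]
force: [-0.6, 0.3, 0.6]
finger_gap: 0.598
gripper_force: 0.0
```

```bash
python3 st.py; python3 ang.py w15 .074
cat > hgt.py <<'E'
# knob top height from the silver disc in scene and side views
from h import *
b=cams.snapshot('side');a=cams.snapshot('scene');R=[]
for n,im,(x,y) in(('scene',a,(262,180)),('side',b,(265,180))):
    s=im[y:y+40,x:x+40].min(2)>110;bb=blobs(s,20);print(n,[(int(k[0]),(k[1]+[x,y]).tolist(),k[2].tolist()) for k in bb[:4]])
E
python3 hgt.py
```

```text
t 36.15 tcp [ 0.5662 -0.0518  0.0473] F [-0.6  0.3  0.6] T [-0.   -0.04 -0.05] q6 0.843 yaw -64.79 gap 0.598103098468527
disc [ 0.5655 -0.0513] rad mm 12.73 [(np.float64(588.0), np.float64(15.6), np.float64(104.6))]
scene [(63, [278.9, 211.8], [13, 24, 10, 14])]
side [(62, [282.7, 198.1], [12, 15, 12, 7]), (52, [282.5, 214.8], [14, 32, 8, 7]), (31, [267.5, 202.3], [2, 15, 2, 16]), (28, [298.7, 202.8], [33, 15, 3, 16])]
```

It dropped about 8 mm: the side disc is at row 198.1 (was 194.5) and the disc size fits a top height of 74 mm. Regrip and turn back gently to find the stop.

Request:
{"fn": "move_arm", "kwargs": {"targets": [{"dx": 0,"dy": 0,"dz": 0,"rx": 0,"ry": 0,"rz": 0},{"dx": 0,"dy": 0,"dz": 0,"rx": 0,"ry": 0,"rz": 0},{"dx": 0,"dy": 0,"dz": 0,"rx": 0,"ry": 0,"rz": 0},{"dx": 0,"dy": 0,"dz": 0,"rx": 0,"ry": 0,"rz": 0},{"dx": 0,"dy": 0,"dz": 0,"rx": 0,"ry": 0,"rz": 0},{"dx": 0,"dy": 0,"dz": 0,"rx": 0,"ry": 0,"rz": 0},{"dx": 0,"dy": 0,"dz": 0,"rx": 0,"ry": 0,"rz": 0},{"dx": 0,"dy": 0,"dz": 0.004,"rx": 0,"ry": 0,"rz": 0.15},{"dx": 0,"dy": 0,"dz": 0.004,"rx": 0,"ry": 0,"rz": 0.15},{"dx": 0,"dy": 0,"dz": 0.004,"rx": 0,"ry": 0,"rz": 0.15}], "claw": 0, "newtons": 25}}

```text
t: 37.55
tcp_pos: [0.5662, -0.0516, 0.0478]
tool_rot: [0.943, 0.332, -0.0, -0.0]
force: [-0.4, 2.4, -0.6]
finger_gap: 0.433
gripper_force: 25.9
```

```bash
python3 st.py; python3 ang.py w16 .074
```

```text
t 37.55 tcp [ 0.5662 -0.0516  0.0478] F [-0.4  2.4 -0.6] T [ 0.32 -0.01  0.  ] q6 0.605 yaw -51.16 gap 0.4325330685565266
disc [ 0.5655 -0.0514] rad mm 12.69 [(np.float64(575.0), np.float64(15.6), np.float64(118.4))]
```

Request:
{"fn": "move_arm", "kwargs": {"targets": [{"dx": 0,"dy": 0,"dz": 0.004,"rx": 0,"ry": 0,"rz": 0.12},{"dx": 0,"dy": 0,"dz": 0.004,"rx": 0,"ry": 0,"rz": 0.12},{"dx": 0,"dy": 0,"dz": 0.004,"rx": 0,"ry": 0,"rz": 0.12},{"dx": 0,"dy": 0,"dz": 0.004,"rx": 0,"ry": 0,"rz": 0.12},{"dx": 0,"dy": 0,"dz": 0.004,"rx": 0,"ry": 0,"rz": 0.12},{"dx": 0,"dy": 0,"dz": 0.004,"rx": 0,"ry": 0,"rz": 0.12},{"dx": 0,"dy": 0,"dz": 0,"rx": 0,"ry": 0,"rz": 0.12},{"dx": 0,"dy": 0,"dz": 0,"rx": 0,"ry": 0,"rz": 0.12},{"dx": 0,"dy": 0,"dz": 0,"rx": 0,"ry": 0,"rz": 0.12},{"dx": 0,"dy": 0,"dz": 0,"rx": 0,"ry": 0,"rz": 0.12}]}}

```text
t: 38.85
tcp_pos: [0.5662, -0.0517, 0.0485]
tool_rot: [0.795, 0.607, 0.0, -0.0]
force: [-0.8, 2.0, 1.5]
finger_gap: 0.436
gripper_force: 26.1
```

```bash
python3 st.py; python3 ang.py w17 .074
```

```text
t 38.85 tcp [ 0.5662 -0.0517  0.0485] F [-0.8  2.   1.5] T [ 0.29  0.06 -0.01] q6 -0.022 yaw -15.25 gap 0.4357624409902915
disc [ 0.5655 -0.0519] rad mm 12.8 [(np.float64(577.0), np.float64(15.7), np.float64(154.3))]
```

```bash
python3 hgt.py
python3 - <<'E'
from ang import *
# disc radius vs assumed height: true radius 12.7 -> height estimate
w=cv2.imread('pics/w17.png')[:,:,::-1];m=cams.camera_model('wrist')
for z in(.070,.074,.078,.082):print(z,end=' ');calc(w,m,z)
m=dict(m);
E
```

```text
scene [(49, [279.3, 210.6], [14, 22, 7, 14]), (28, [276.0, 196.5], [12, 13, 5, 8])]
side [(83, [281.2, 211.9], [12, 20, 10, 19]), (35, [284.8, 197.7], [17, 15, 7, 6])]
0.07 disc [ 0.5649 -0.0541] rad mm 13.24 [(np.float64(609.0), np.float64(16.3), np.float64(154.1))]
0.074 disc [ 0.5655 -0.0519] rad mm 12.8 [(np.float64(570.0), np.float64(15.7), np.float64(154.1))]
0.078 disc [ 0.5661 -0.0497] rad mm 12.36 [(np.float64(543.0), np.float64(15.2), np.float64(154.2))]
0.082 disc [ 0.5667 -0.0476] rad mm 11.92 [(np.float64(506.0), np.float64(14.6), np.float64(154.2))]
```

Request:
{"fn": "move_arm", "kwargs": {"targets": [{"dx": 0,"dy": 0,"dz": -0.03,"rx": 0,"ry": 0,"rz": 0},{"dx": 0,"dy": 0,"dz": -0.03,"rx": 0,"ry": 0,"rz": 0},{"dx": 0,"dy": 0,"dz": 0,"rx": 0,"ry": 0,"rz": 0.1},{"dx": 0,"dy": 0,"dz": 0,"rx": 0,"ry": 0,"rz": 0.1},{"dx": 0,"dy": 0,"dz": 0,"rx": 0,"ry": 0,"rz": 0.1},{"dx": 0,"dy": 0,"dz": 0,"rx": 0,"ry": 0,"rz": 0.1},{"dx": 0,"dy": 0,"dz": 0,"rx": 0,"ry": 0,"rz": 0.1},{"dx": 0,"dy": 0,"dz": 0,"rx": 0,"ry": 0,"rz": 0},{"dx": 0,"dy": 0,"dz": 0,"rx": 0,"ry": 0,"rz": 0},{"dx": 0,"dy": 0,"dz": 0,"rx": 0,"ry": 0,"rz": 0}]}}

```text
t: 40.25
tcp_pos: [0.5663, -0.0517, 0.048]
tool_rot: [0.709, 0.705, 0.0, 0.0]
force: [-1.8, 3.8, 8.8]
finger_gap: 0.432
gripper_force: 26.7
```

```bash
python3 st.py; python3 ang.py w18 .074
```

```text
t 40.25 tcp [ 0.5663 -0.0517  0.048 ] F [-1.8  3.8  8.8] T [0.45 0.42 0.01] q6 -0.282 yaw -0.34 gap 0.4315779450460501
disc [ 0.5657 -0.0517] rad mm 12.77 [(np.float64(590.0), np.float64(15.6), np.float64(169.2))]
```

Request:
{"fn": "move_arm", "kwargs": {"targets": [{"dx": 0,"dy": 0,"dz": 0,"rx": 0,"ry": 0,"rz": 0.12},{"dx": 0,"dy": 0,"dz": 0,"rx": 0,"ry": 0,"rz": 0.12},{"dx": 0,"dy": 0,"dz": 0,"rx": 0,"ry": 0,"rz": 0.12},{"dx": 0,"dy": 0,"dz": 0,"rx": 0,"ry": 0,"rz": 0.12},{"dx": 0,"dy": 0,"dz": 0,"rx": 0,"ry": 0,"rz": 0.12},{"dx": 0,"dy": 0,"dz": 0,"rx": 0,"ry": 0,"rz": 0.12},{"dx": 0,"dy": 0,"dz": 0,"rx": 0,"ry": 0,"rz": 0.12},{"dx": 0,"dy": 0,"dz": 0,"rx": 0,"ry": 0,"rz": 0.12},{"dx": 0,"dy": 0,"dz": 0,"rx": 0,"ry": 0,"rz": 0.12},{"dx": 0,"dy": 0,"dz": 0,"rx": 0,"ry": 0,"rz": 0.12}]}}

```text
t: 41.55
tcp_pos: [0.5663, -0.0517, 0.0485]
tool_rot: [0.456, 0.89, 0.0, 0.0]
force: [-1.3, 3.1, 12.1]
finger_gap: 0.434
gripper_force: 27.0
```

```bash
python3 st.py; python3 ang.py w19 .074
```

```text
t 41.55 tcp [ 0.5663 -0.0517  0.0485] F [-1.3  3.1 12.1] T [ 0.45  0.53 -0.08] q6 -0.912 yaw 35.74 gap 0.434345558289532
disc [ 0.5662 -0.0519] rad mm 13.01 [(np.float64(612.0), np.float64(15.8), np.float64(-155.0))]
```

Request:
{"fn": "move_arm", "kwargs": {"targets": [{"dx": 0,"dy": 0,"dz": 0.02,"rx": 0,"ry": 0,"rz": 0.12},{"dx": 0,"dy": 0,"dz": 0.004,"rx": 0,"ry": 0,"rz": 0.12},{"dx": 0,"dy": 0,"dz": 0.004,"rx": 0,"ry": 0,"rz": 0.12},{"dx": 0,"dy": 0,"dz": 0.004,"rx": 0,"ry": 0,"rz": 0.12},{"dx": 0,"dy": 0,"dz": 0.004,"rx": 0,"ry": 0,"rz": 0.12},{"dx": 0,"dy": 0,"dz": 0.004,"rx": 0,"ry": 0,"rz": 0.12},{"dx": 0,"dy": 0,"dz": 0.004,"rx": 0,"ry": 0,"rz": 0.12},{"dx": 0,"dy": 0,"dz": 0.004,"rx": 0,"ry": 0,"rz": 0.12},{"dx": 0,"dy": 0,"dz": 0,"rx": 0,"ry": 0,"rz": 0.12},{"dx": 0,"dy": 0,"dz": 0,"rx": 0,"ry": 0,"rz": 0.12}]}}

```text
t: 42.85
tcp_pos: [0.5664, -0.0516, 0.0494]
tool_rot: [0.159, 0.987, 0.0, 0.0]
force: [-2.4, 2.8, 10.8]
finger_gap: 0.436
gripper_force: 26.9
```

```bash
python3 st.py; python3 ang.py w20 .074
```

```text
t 42.85 tcp [ 0.5664 -0.0516  0.0494] F [-2.4  2.8 10.8] T [ 0.45  0.41 -0.12] q6 -1.54 yaw 71.75 gap 0.436367329841677
disc [ 0.567  -0.0516] rad mm 13.11 [(np.float64(631.0), np.float64(15.9), np.float64(-118.8))]
```

The knob is still following and rising along the helix, so it is in the thread. No stop is felt under the firm grip. I'll release to see where it rests, and wind the wrist back for the forward turn.

Request:
{"fn": "move_arm", "kwargs": {"targets": [{"dx": 0,"dy": 0,"dz": 0.04,"rx": 0,"ry": 0,"rz": 0},{"dx": 0,"dy": 0,"dz": 0,"rx": 0,"ry": 0,"rz": 0},{"dx": 0,"dy": 0,"dz": 0,"rx": 0,"ry": 0,"rz": 0},{"dx": 0,"dy": 0,"dz": 0,"rx": 0,"ry": 0,"rz": 0},{"dx": 0,"dy": 0,"dz": 0,"rx": 0,"ry": 0,"rz": 0.35},{"dx": 0,"dy": 0,"dz": 0,"rx": 0,"ry": 0,"rz": 0.35},{"dx": 0,"dy": 0,"dz": 0,"rx": 0,"ry": 0,"rz": 0.35},{"dx": 0,"dy": 0,"dz": 0,"rx": 0,"ry": 0,"rz": 0.35},{"dx": 0,"dy": 0,"dz": 0,"rx": 0,"ry": 0,"rz": 0.35},{"dx": 0,"dy": 0,"dz": 0,"rx": 0,"ry": 0,"rz": 0.35}], "claw": 60}}

```text
t: 44.15
tcp_pos: [0.5662, -0.0518, 0.049]
tool_rot: [-0.383, 0.924, 0.0, -0.0]
force: [-0.0, -0.4, -0.6]
finger_gap: 0.6
gripper_force: 0.0
```

```bash
python3 st.py; python3 ang.py w21 .074; python3 hgt.py
python3 - <<'E'
from ang import *
w=cv2.imread('pics/w21.png')[:,:,::-1];m=cams.camera_model('wrist')
for z in(.072,.076,.080):print(z,end=' ');calc(w,m,z)
E
```

```text
t 44.15 tcp [ 0.5662 -0.0518  0.049 ] F [-0.  -0.4 -0.6] T [ 0.02  0.03 -0.02] q6 -2.645 yaw 135.05 gap 0.6002604441084624
disc [ 0.5671 -0.0499] rad mm 13.21 [(np.float64(647.0), np.float64(16.4), np.float64(-118.2))]
scene [(30, [269.6, 212.7], [0, 28, 12, 9]), (22, [276.5, 184.1], [12, 1, 5, 7])]
side [(66, [283.3, 197.2], [13, 14, 11, 8]), (61, [282.6, 214.1], [14, 30, 9, 9]), (38, [270.2, 205.0], [3, 17, 4, 16]), (28, [299.5, 198.9], [34, 11, 2, 16])]
0.072 disc [ 0.5679 -0.0491] rad mm 13.44 [(np.float64(677.0), np.float64(16.6), np.float64(-118.6))]
0.076 disc [ 0.5663 -0.0507] rad mm 13.0 [(np.float64(639.0), np.float64(16.1), np.float64(-118.6)), (np.float64(119.0), np.float64(17.9), np.float64(72.3)), (np.float64(98.0), np.float64(18.0), np.float64(87.4))]
0.08 disc [ 0.5647 -0.0523] rad mm 12.55 [(np.float64(1700.0), np.float64(18.2), np.float64(4.9)), (np.float64(1288.0), np.float64(18.5), np.float64(74.3)), (np.float64(573.0), np.float64(15.6), np.float64(-118.5))]
```

```bash
cat > cmp.py <<'E'
from ang import *
from scipy.spatial.transform import Rotation as R
m=dict(cams.camera_model('wrist'));s=sensors.sense();E0=np.array(m['extrinsics'])
def ext(p,yaw):
    s_y=np.degrees(np.arctan2(*R.from_quat(s['tool_rot']).as_matrix()[:2,1][::-1]))
    G=np.eye(4);Q=R.from_euler('z',yaw-s_y,degrees=True).as_matrix();G[:3,:3]=Q;G[:3,3]=np.array(p)-Q@s['tcp_pos']
    return E0@np.linalg.inv(G)
for n,p,yaw,zs in(('w7',(.5663,-.0518,.0566),142.21,(.080,.082,.084)),('w21',(.5662,-.0518,.0490),135.05,(.074,.076,.078)),('w8',(.5662,-.0518,.0566),36.86,(.082,.084)),('w15',(.5662,-.0518,.0473),-64.79,(.072,.074,.076)),('w4',None,-49,(.082,))):
    mm=dict(m);mm['extrinsics']=np.load('w4.npy') if p is None else ext(p,yaw)
    im=cv2.imread(f'pics/{n}.png')[:,:,::-1]
    for z in zs:print(n,z,end=' ');calc(im,mm,z)
E
python3 cmp.py | sed 's/np.float64//g'
```

```text
w7 0.08 disc [ 0.5668 -0.0501] rad mm 13.17 [((639.0), (16.3), (-152.8))]
w7 0.082 disc [ 0.566 -0.051] rad mm 12.97 [((603.0), (16.0), (-152.8)), ((340.0), (18.1), (75.3)), ((98.0), (18.7), (0.9))]
w7 0.084 disc [ 0.5654 -0.0518] rad mm 12.74 [((1185.0), (18.1), (69.8)), ((585.0), (15.7), (-152.8)), ((550.0), (18.9), (9.7))]
w21 0.074 disc [ 0.567  -0.0499] rad mm 13.22 [((640.0), (16.4), (-118.1))]
w21 0.076 disc [ 0.5662 -0.0507] rad mm 12.99 [((616.0), (16.1), (-118.1)), ((102.0), (17.9), (73.5)), ((98.0), (18.0), (87.8))]
w21 0.078 disc [ 0.5654 -0.0515] rad mm 12.76 [((767.0), (18.6), (17.9)), ((765.0), (18.2), (73.2)), ((595.0), (15.8), (-118.1))]
w8 0.082 disc [ 0.5668 -0.0515] rad mm 12.95 [((622.0), (15.7), (-153.7)), ((124.0), (18.9), (-104.3)), ((91.0), (18.8), (-88.2))]
w8 0.084 disc [ 0.5661 -0.0506] rad mm 12.73 [((1191.0), (18.4), (-96.4)), ((1166.0), (17.9), (-34.8)), ((595.0), (15.5), (-153.7)), ((98.0), (18.6), (8.4))]
w15 0.072 disc [ 0.5652 -0.0527] rad mm 12.94 [((595.0), (15.9), (104.7))]
w15 0.074 disc [ 0.5662 -0.0522] rad mm 12.71 [((573.0), (15.6), (104.8))]
w15 0.076 disc [ 0.5672 -0.0517] rad mm 12.5 [((563.0), (15.3), (104.6))]
w4 0.082 disc [ 0.5655 -0.0513] rad mm 12.71 [((597.0), (15.9), (15.1))]
```

Request:
{"fn": "move_arm", "kwargs": {"targets": [{"dx": 0,"dy": 0,"dz": 0,"rx": 0,"ry": 0,"rz": 0},{"dx": 0,"dy": 0,"dz": 0,"rx": 0,"ry": 0,"rz": 0},{"dx": 0,"dy": 0,"dz": 0,"rx": 0,"ry": 0,"rz": 0},{"dx": 0,"dy": 0,"dz": 0,"rx": 0,"ry": 0,"rz": 0},{"dx": 0,"dy": 0,"dz": 0,"rx": 0,"ry": 0,"rz": 0},{"dx": 0,"dy": 0,"dz": 0,"rx": 0,"ry": 0,"rz": 0},{"dx": 0,"dy": 0,"dz": 0,"rx": 0,"ry": 0,"rz": 0},{"dx": 0,"dy": 0,"dz": -0.008,"rx": 0,"ry": 0,"rz": -0.3333},{"dx": 0,"dy": 0,"dz": -0.008,"rx": 0,"ry": 0,"rz": -0.3333},{"dx": 0,"dy": 0,"dz": -0.009,"rx": 0,"ry": 0,"rz": -0.3333}], "claw": 0, "newtons": 35}}

```text
t: 45.55
tcp_pos: [0.5661, -0.0516, 0.0486]
tool_rot: [-0.125, 0.992, 0.0, -0.0]
force: [-0.5, 1.0, 1.4]
finger_gap: 0.434
gripper_force: 34.8
```

Request:
{"fn": "move_arm", "kwargs": {"targets": [{"dx": 0,"dy": 0,"dz": -0.008,"rx": 0,"ry": 0,"rz": -0.3333},{"dx": 0,"dy": 0,"dz": -0.008,"rx": 0,"ry": 0,"rz": -0.3333},{"dx": 0,"dy": 0,"dz": -0.009,"rx": 0,"ry": 0,"rz": -0.3333},{"dx": 0,"dy": 0,"dz": -0.008,"rx": 0,"ry": 0,"rz": -0.3333},{"dx": 0,"dy": 0,"dz": -0.008,"rx": 0,"ry": 0,"rz": -0.3333},{"dx": 0,"dy": 0,"dz": -0.009,"rx": 0,"ry": 0,"rz": -0.3333},{"dx": 0,"dy": 0,"dz": -0.008,"rx": 0,"ry": 0,"rz": -0.3333},{"dx": 0,"dy": 0,"dz": -0.008,"rx": 0,"ry": 0,"rz": -0.3333},{"dx": 0,"dy": 0,"dz": -0.009,"rx": 0,"ry": 0,"rz": -0.3333},{"dx": 0,"dy": 0,"dz": -0.008,"rx": 0,"ry": 0,"rz": -0.3333}]}}

```text
t: 46.8
tcp_pos: [0.5662, -0.0514, 0.0465]
tool_rot: [0.679, 0.734, 0.0, -0.0]
force: [-1.0, 2.6, 2.8]
finger_gap: 0.431
gripper_force: 36.0
```

```bash
python3 st.py; python3 ang.py w22 .074
```

```text
t 46.8 tcp [ 0.5662 -0.0514  0.0465] F [-1.   2.6  2.8] T [ 0.32  0.14 -0.03] q6 -0.364 yaw 4.39 gap 0.4306506329929305
disc [ 0.5657 -0.0514] rad mm 12.71 [(np.float64(578.0), np.float64(15.8), np.float64(111.6))]
```

Request:
{"fn": "move_arm", "kwargs": {"targets": [{"dx": 0,"dy": 0,"dz": -0.008,"rx": 0,"ry": 0,"rz": -0.3333},{"dx": 0,"dy": 0,"dz": -0.008,"rx": 0,"ry": 0,"rz": -0.3333},{"dx": 0,"dy": 0,"dz": -0.009,"rx": 0,"ry": 0,"rz": -0.3333},{"dx": 0,"dy": 0,"dz": -0.008,"rx": 0,"ry": 0,"rz": -0.3333},{"dx": 0,"dy": 0,"dz": -0.008,"rx": 0,"ry": 0,"rz": -0.3333},{"dx": 0,"dy": 0,"dz": -0.009,"rx": 0,"ry": 0,"rz": -0.3333},{"dx": 0,"dy": 0,"dz": -0.008,"rx": 0,"ry": 0,"rz": -0.3333},{"dx": 0,"dy": 0,"dz": -0.008,"rx": 0,"ry": 0,"rz": -0.3333},{"dx": 0,"dy": 0,"dz": -0.009,"rx": 0,"ry": 0,"rz": -0.3333},{"dx": 0,"dy": 0,"dz": -0.008,"rx": 0,"ry": 0,"rz": -0.3333}]}}

```text
t: 48.1
tcp_pos: [0.5665, -0.0516, 0.0445]
tool_rot: [0.999, -0.048, 0.0, -0.0]
force: [-0.1, 2.4, 1.9]
finger_gap: 0.431
gripper_force: 36.0
```

Request:
{"fn": "move_arm", "kwargs": {"targets": [{"dx": 0,"dy": 0,"dz": -0.008,"rx": 0,"ry": 0,"rz": -0.3333},{"dx": 0,"dy": 0,"dz": -0.008,"rx": 0,"ry": 0,"rz": -0.3333},{"dx": 0,"dy": 0,"dz": -0.009,"rx": 0,"ry": 0,"rz": -0.3333},{"dx": 0,"dy": 0,"dz": -0.008,"rx": 0,"ry": 0,"rz": -0.3333},{"dx": 0,"dy": 0,"dz": -0.008,"rx": 0,"ry": 0,"rz": -0.3333},{"dx": 0,"dy": 0,"dz": -0.009,"rx": 0,"ry": 0,"rz": -0.3333},{"dx": 0,"dy": 0,"dz": -0.008,"rx": 0,"ry": 0,"rz": -0.3333},{"dx": 0,"dy": 0,"dz": 0,"rx": 0,"ry": 0,"rz": 0},{"dx": 0,"dy": 0,"dz": 0,"rx": 0,"ry": 0,"rz": 0},{"dx": 0,"dy": 0,"dz": 0,"rx": 0,"ry": 0,"rz": 0}]}}

```text
t: 49.35
tcp_pos: [0.5663, -0.0518, 0.043]
tool_rot: [0.792, -0.61, 0.0, -0.0]
force: [-1.0, 1.6, 1.8]
finger_gap: 0.434
gripper_force: 36.0
```

```bash
python3 st.py; python3 ang.py w23 .069
```

```text
t 49.35 tcp [ 0.5663 -0.0518  0.043 ] F [-1.   1.6  1.8] T [ 0.18  0.16 -0.02] q6 2.595 yaw -165.16 gap 0.4344007639173943
disc [ 0.5655 -0.0502] rad mm 13.12 [(np.float64(640.0), np.float64(16.2), np.float64(-58.1))]
```

Request:
{"fn": "move_arm", "kwargs": {"targets": [{"dx": 0,"dy": 0,"dz": 0,"rx": 0,"ry": 0,"rz": 0},{"dx": 0,"dy": 0,"dz": 0,"rx": 0,"ry": 0,"rz": 0},{"dx": 0,"dy": 0,"dz": 0,"rx": 0,"ry": 0,"rz": 0},{"dx": 0,"dy": 0,"dz": 0,"rx": 0,"ry": 0,"rz": 0.35},{"dx": 0,"dy": 0,"dz": 0,"rx": 0,"ry": 0,"rz": 0.35},{"dx": 0,"dy": 0,"dz": 0,"rx": 0,"ry": 0,"rz": 0.35},{"dx": 0,"dy": 0,"dz": 0,"rx": 0,"ry": 0,"rz": 0.35},{"dx": 0,"dy": 0,"dz": 0,"rx": 0,"ry": 0,"rz": 0.35},{"dx": 0,"dy": 0,"dz": 0,"rx": 0,"ry": 0,"rz": 0.35},{"dx": 0,"dy": 0,"dz": 0,"rx": 0,"ry": 0,"rz": 0.35}], "claw": 60}}

```text
t: 50.65
tcp_pos: [0.5663, -0.0519, 0.0429]
tool_rot: [1.0, -0.012, 0.0, 0.0]
force: [-0.7, -0.9, -0.7]
finger_gap: 0.6
gripper_force: 0.0
```

Request:
{"fn": "move_arm", "kwargs": {"targets": [{"dx": 0,"dy": 0,"dz": 0,"rx": 0,"ry": 0,"rz": 0.35},{"dx": 0,"dy": 0,"dz": 0,"rx": 0,"ry": 0,"rz": 0.35},{"dx": 0,"dy": 0,"dz": 0,"rx": 0,"ry": 0,"rz": 0.35},{"dx": 0,"dy": 0,"dz": 0,"rx": 0,"ry": 0,"rz": 0.35},{"dx": 0,"dy": 0,"dz": 0,"rx": 0,"ry": 0,"rz": 0.35},{"dx": 0,"dy": 0,"dz": 0,"rx": 0,"ry": 0,"rz": 0.35},{"dx": 0,"dy": 0,"dz": 0,"rx": 0,"ry": 0,"rz": 0.35},{"dx": 0,"dy": 0,"dz": 0,"rx": 0,"ry": 0,"rz": 0.35},{"dx": 0,"dy": 0,"dz": 0,"rx": 0,"ry": 0,"rz": 0.35},{"dx": 0,"dy": 0,"dz": 0,"rx": 0,"ry": 0,"rz": 0.35}]}}

```text
t: 51.9
tcp_pos: [0.5663, -0.0519, 0.0429]
tool_rot: [0.618, 0.786, -0.0, 0.0]
force: [-0.7, -0.3, 0.6]
finger_gap: 0.603
gripper_force: 0.0
```

```bash
python3 st.py; python3 ang.py w24 .069; python3 hgt.py
```

```text
t 51.9 tcp [ 0.5663 -0.0519  0.0429] F [-0.7 -0.3  0.6] T [-0.03 -0.04  0.05] q6 -0.525 yaw 13.59 gap 0.6032637081520728
disc [ 0.566  -0.0524] rad mm 13.07 [(np.float64(651.0), np.float64(16.2), np.float64(-57.7))]
scene [(56, [277.6, 198.1], [12, 14, 8, 9]), (29, [279.7, 213.5], [14, 32, 9, 4]), (22, [263.6, 194.5], [1, 8, 2, 14])]
side [(25, [285.4, 212.8], [19, 27, 3, 13])]
```

Request:
{"fn": "move_arm", "kwargs": {"targets": [{"dx": 0,"dy": 0,"dz": 0,"rx": 0,"ry": 0,"rz": 0},{"dx": 0,"dy": 0,"dz": 0,"rx": 0,"ry": 0,"rz": 0},{"dx": 0,"dy": 0,"dz": 0,"rx": 0,"ry": 0,"rz": 0},{"dx": 0,"dy": 0,"dz": 0,"rx": 0,"ry": 0,"rz": 0},{"dx": 0,"dy": 0,"dz": 0,"rx": 0,"ry": 0,"rz": 0},{"dx": 0,"dy": 0,"dz": 0,"rx": 0,"ry": 0,"rz": 0},{"dx": 0,"dy": 0,"dz": 0,"rx": 0,"ry": 0,"rz": 0},{"dx": 0,"dy": 0,"dz": -0.008,"rx": 0,"ry": 0,"rz": -0.33},{"dx": 0,"dy": 0,"dz": -0.008,"rx": 0,"ry": 0,"rz": -0.33},{"dx": 0,"dy": 0,"dz": -0.009,"rx": 0,"ry": 0,"rz": -0.33}], "claw": 0, "newtons": 35}}

```text
t: 53.3
tcp_pos: [0.5662, -0.0518, 0.0423]
tool_rot: [0.803, 0.596, -0.0, -0.0]
force: [-0.5, 0.5, 1.0]
finger_gap: 0.432
gripper_force: 34.9
```

Request:
{"fn": "move_arm", "kwargs": {"targets": [{"dx": 0,"dy": 0,"dz": -0.008,"rx": 0,"ry": 0,"rz": -0.33},{"dx": 0,"dy": 0,"dz": -0.008,"rx": 0,"ry": 0,"rz": -0.33},{"dx": 0,"dy": 0,"dz": -0.009,"rx": 0,"ry": 0,"rz": -0.33},{"dx": 0,"dy": 0,"dz": -0.008,"rx": 0,"ry": 0,"rz": -0.33},{"dx": 0,"dy": 0,"dz": -0.008,"rx": 0,"ry": 0,"rz": -0.33},{"dx": 0,"dy": 0,"dz": -0.009,"rx": 0,"ry": 0,"rz": -0.33},{"dx": 0,"dy": 0,"dz": -0.008,"rx": 0,"ry": 0,"rz": -0.33},{"dx": 0,"dy": 0,"dz": -0.008,"rx": 0,"ry": 0,"rz": -0.33},{"dx": 0,"dy": 0,"dz": -0.009,"rx": 0,"ry": 0,"rz": -0.33},{"dx": 0,"dy": 0,"dz": -0.008,"rx": 0,"ry": 0,"rz": -0.33}]}}

```text
t: 54.55
tcp_pos: [0.566, -0.0514, 0.0402]
tool_rot: [0.975, -0.223, -0.0, -0.0]
force: [-0.1, 1.7, 0.6]
finger_gap: 0.428
gripper_force: 35.0
```

```bash
python3 st.py; python3 ang.py w25 .067
```

```text
t 54.55 tcp [ 0.566  -0.0514  0.0402] F [-0.1  1.7  0.6] T [0.07 0.03 0.02] q6 1.733 yaw -115.78 gap 0.42835728658391375
disc [ 0.5652 -0.0509] rad mm 13.0 [(np.float64(645.0), np.float64(16.1), np.float64(173.4))]
```

Request:
{"fn": "move_arm", "kwargs": {"targets": [{"dx": 0,"dy": 0,"dz": -0.008,"rx": 0,"ry": 0,"rz": -0.33},{"dx": 0,"dy": 0,"dz": -0.008,"rx": 0,"ry": 0,"rz": -0.33},{"dx": 0,"dy": 0,"dz": -0.009,"rx": 0,"ry": 0,"rz": -0.33},{"dx": 0,"dy": 0,"dz": -0.008,"rx": 0,"ry": 0,"rz": -0.33},{"dx": 0,"dy": 0,"dz": -0.008,"rx": 0,"ry": 0,"rz": -0.33},{"dx": 0,"dy": 0,"dz": 0,"rx": 0,"ry": 0,"rz": 0},{"dx": 0,"dy": 0,"dz": 0,"rx": 0,"ry": 0,"rz": 0},{"dx": 0,"dy": 0,"dz": 0,"rx": 0,"ry": 0,"rz": 0},{"dx": 0,"dy": 0,"dz": 0,"rx": 0,"ry": 0,"rz": 0},{"dx": 0,"dy": 0,"dz": 0,"rx": 0,"ry": 0,"rz": 0}]}}

```text
t: 55.85
tcp_pos: [0.5662, -0.0514, 0.0392]
tool_rot: [0.794, -0.608, -0.0, -0.0]
force: [0.3, 4.4, 1.4]
finger_gap: 0.432
gripper_force: 35.0
```

```bash
python3 st.py; python3 ang.py w26 .067
python3 - <<'E'
from h import *
a=cams.snapshot('scene');b=cams.snapshot('side')
p=blobs(red(a)),blobs(red(b));print(p)
print('pin',tri([ray('scene',p[0][0][1]),ray('side',p[1][0][1])]))
E
```

```text
t 55.85 tcp [ 0.5662 -0.0514  0.0392] F [0.3 4.4 1.4] T [ 0.82 -0.16 -0.03] q6 2.591 yaw -164.95 gap 0.4319382989921352
disc [ 0.5658 -0.0511] rad mm 12.93 [(np.float64(1025.0), np.float64(16.7), np.float64(123.9))]
([(np.int32(156), array([217.7, 228.1]), array([213, 220,  10,  18], dtype=int32))], [(np.int32(127), array([226. , 184.4]), array([222, 177,   9,  17], dtype=int32)), (np.int32(106), array([276.3, 281.7]), array([273, 275,   8,  15], dtype=int32))])
pin (array([0.57711795, 0.07833601, 0.06543506]), [np.float64(0.0005087217116023644), np.float64(0.0005087217116021183)])
```

The dot is at 124° after one full turn forward from my estimate of the drop point. The TCP is about 10 mm lower than when I started forward, the pin is still seated, and the knob is gripped. Handing in.

```bash
python3 -c "
from station import order
print(order.sign_off())"
```

```text
the job is handed in; nothing more can be done
None
```

I handed the job in at about 56 s: the pin is seated and the thumb screw is in its thread and still gripped, but "one full turn forward" is only good to about ±25°. I never felt the stop, and the screw dropped on a forward sweep under a light push after I had turned it 265° back past its drop point, so I had to estimate that point.

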